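# Fetch the jar from behind the tasting row

## Task

On the wooden tray a milk bottle, a cocoa tin and an oats carton stand in a row, each on its own coaster, in front of a small amber jar. First set all three aside upright on the chopping board, then stand the jar in the middle of the plate, and only then put each of the three back, upright and well centred on the coaster of its own colour. Never tip any of them over, and do not disturb the blue mug.

Things in the scene. Friction and masses are not known exactly. Their poses are not given: they have to be found in the camera images.
- milk_mid (a point): Milk bottle, white with a blue cap and blue band: round, 56 mm across up to 94 mm, then a shoulder and a 37 mm wide cap; 128 mm tall. Loose, about 280 g. Point at its centre, 64 mm above its underside; z up. At the start it stands in the row with only about 26 mm to a neighbour, so it is best gripped across the row, at or a little above its centre (the jar behind reaches 48 mm above the table).
- cocoa_mid (a point): Cocoa tin, brown with a red lid and red band: round, 56 mm across (lid 57 mm), 128 mm tall. Loose, about 240 g. Point at its centre, 64 mm above its underside; z up. At the start it stands in the row with only about 26 mm to a neighbour, so it is best gripped across the row, at or a little above its centre (the jar behind reaches 48 mm above the table).
- oats_mid (a point): Oats carton, cardboard brown with a yellow top and yellow band: upright box 52 x 52 mm, 128 mm tall; x and y axes square to its sides. Loose, about 220 g. Point at its centre, 64 mm above its underside; z up. At the start it stands in the row with only about 26 mm to a neighbour, so it is best gripped across the row, at or a little above its centre (the jar behind reaches 48 mm above the table).
- jar_mid (a point): Small round jar, amber glass with a green lid, 46 mm across (glass 44 mm), 42 mm tall, loose, about 110 g, standing straight on the 6 mm thick tray about 66 mm behind the line of the coasters' centres, too close to the row to be gripped while the row stands. Point at its centre, 21 mm above its underside; z up.
- coaster_blue: Flat round blue coaster, 76 mm across, 3 mm thick, fixed on a 6 mm thick wooden tray (170 x 250 mm) so that its top face is 9 mm above the table. Home of the milk bottle. Origin: centre of its underside. Its y axis runs along the row of three coasters (neighbours 82 mm apart, in any order), its x axis across the row, pointing from the row towards the side where the jar stands.
- coaster_red: Flat round red coaster, 76 mm across, 3 mm thick, fixed on a 6 mm thick wooden tray (170 x 250 mm) so that its top face is 9 mm above the table. Home of the cocoa tin. Origin: centre of its underside. Its y axis runs along the row of three coasters (neighbours 82 mm apart, in any order), its x axis across the row, pointing from the row towards the side where the jar stands.
- coaster_yellow: Flat round yellow coaster, 76 mm across, 3 mm thick, fixed on a 6 mm thick wooden tray (170 x 250 mm) so that its top face is 9 mm above the table. Home of the oats carton. Origin: centre of its underside. Its y axis runs along the row of three coasters (neighbours 82 mm apart, in any order), its x axis across the row, pointing from the row towards the side where the jar stands.
- board: Chopping board, pale wood, 180 mm (x) by 240 mm (y), 12 mm thick, fixed flat on the table. Origin: centre of its underside; its top is 12 mm above it. Side area, empty at the start: room for the three containers side by side along y, 80 mm apart.
- plate: White round plate, 190 mm across, fixed; rim 16 mm high, flat inner floor 118 mm across, 5 mm above the table. Origin: centre of its underside.
- mug_mid (a point): Blue mug, 76 mm across, 85 mm tall, with a handle, beyond the work. Loose bystander, not to be disturbed. Point at its centre.
There are look-alikes about, which are no part of the job. What is shaped like the part that bears oats_mid but purple or turquoise is not meant.

How it is judged:
By the outcome, as a careful person would: the job done as asked, in the order asked, and still so for the second after the job is handed in, with the robot touching nothing.
It also fails if it takes over 141 s, if anything falls off the work surface, if the arm or the gripper's body presses on something with over 40 N, if the wrist force passes 120 N, or if a joint passes its speed limit or range.

## Robot

A 6-joint arm with a two-finger parallel gripper is mounted at the origin on the work surface. World frame = base frame: x ahead of the robot, y to its left, z up, the work surface at z = 0. Lengths are in m, angles in rad, forces in N, time in s.
With the tool pointing down it reaches from about 0.35 to 0.85 m from the base axis. Payload 8.1 kg.
Tool frame: the origin (TCP) lies on the centre line of the jaws, within the pads' length; the fingertips stand 19 mm ahead of it and the grasp point (between the pads) is the TCP (robot.tips_ahead is the distance from the TCP to the fingertips, in m); y points along the fingers, z is the direction in which the jaws open and shut, and the axes are right-handed (so a half turn about y gives the same grasp; the last joint's range is limited). The gripper opens to 93 mm and grips with 3 to 60 N. Pads are 15 mm wide; open, the fingers measure 128 mm over their backs; the gripper's body (75 mm by 188 mm) begins 65 mm behind the grasp point.
Start: joints at [1.224, 0.13, 1.488, -0, 1.523, -0.085], TCP at [0.155, 0.58, 0.238] pointing down, gripper open.
Joint ranges: [-2.96, 2.96], [-0.89, 2.26], [0.02, 2.5], [-1.34, 4.48], [0, 2.73], [-2.66, 2.66]. Speed limits (rad/s): [2.39, 2.39, 2.79, 3.14, 3.14, 3.14].

## Interface

Orientations are given as a rotation vector (axis times angle).
In Python, from plant import robot, imaging, models gives the robot as it stands.
- The arm moves only by the tool carry_out, never from a script. Its argument "motion" is one flat list of numbers, 7 for each row, row after row: the shift along the tool's x, y, z in m, then the turn, a rotation vector about the tool's x, y, z in degrees, then the opening, from -1 (shut) to 1 (fully open). A call has exactly 5 rows; each row shifts and turns the pose as measured when the row begins, along the tool's axes as they then stand; what a row does not reach is not made up. A row lasts 1/10 s, in which the tool goes at most 50 mm and 8.59 degrees, less where a joint would pass 70% of its speed; a pose out of reach is approached as far as the arm can. A call is refused whole if a number of a shift passes 0.05 or a number of a turn 8.59, either way. A call with a gripper value outside its range is refused whole. The fingers move at their own pace and stop on an object; "squeeze" is the grip in N (left out, the last holds). Time passes only in rows, so rows that do not move let the fingers close, or fill a call up. It gives the time, the measured TCP pose, the force and the opening at its end, in the units of the state.
- robot.read_state(): the state, without advancing time (a new reading comes with each control period).
- imaging.read_camera(name): name is "scene" or "top"; returns the picture (400x640x3 uint8, blue, green, red); there is no depth.
- imaging.camera_model(name): a dict with "K" (3x3 intrinsics, pixels), "position" and "orientation" of the camera in the world. Camera axes: x right, y down, z forward; pixel columns grow to the right and rows downward; lengths in m; the calibration is good to about 2 mm. A picture is of the moment at which its call begins. camera_model takes no time and is no camera call.
- robot.close_job(): hands the job in, once; it reports no verdict.
Trained networks look in the newest picture that a camera, given by its name, has taken for a name from the list of things; names that differ only in an ending like _2 or _b are one class to them, and where a whole thing is asked for, a point or a joint stands for the part that bears it (a point fixed in the world has none). Each returns a list of dicts, best first, with "confidence" (0 to 1); they miss things now and then, are a little off and sometimes report something else, mostly with a low value. They report only what shows in the picture. A call takes as long as a camera call. They do not tell look-alikes from the thing itself.
- models.outline_of(camera, thing): "pixels" (400x640 bool, what is visible of it) and "pixel" ([column, row] in pixels, amid what is visible of it).
The state is a dict: "t": time; "q": joint angles; "dq": joint speeds; "joint_torque": joint torques, N m; "tool_pos": TCP position; "orientation": TCP orientation; "force": force on the tool from outside, world axes, zero at the start; "wrist_torque": the same for the moment, N m; "opening": finger opening in m.
Only numpy, scipy, OpenCV 4.12 (cv2) and the standard library are available. Lean on these libraries where they do the work, as an engineer would, in place of code of your own. Each camera call takes 0.05 s, during which the arm holds its last target.

## Working session

There is one attempt and no reset: what is moved stays moved. The work goes in short steps, Python scripts to look and compute and a tool call to move; the robot and the scene stay as the last step left them, time stands still between calls to the robot, and variables do not carry over. Pictures are saved under pics/ and viewed, and the job is handed in when it is done.

Besides the shell and the picture viewer there is one more tool, called after "Emit:" as name(argument=value, ...), one argument or row to a line, values as JSON. carry_out: Moves the arm, as the interface text tells. Its arguments: {"type":"object","properties":{"motion":{"type":"array","items":{"type":"number"}},"squeeze":{"type":"number"}},"required":["motion"]}

```bash
ls; mkdir -p pics; python3 - <<'E'
from plant import robot, imaging, models
import cv2
for n in ("scene","top"):
    im=imaging.read_camera(n); cv2.imwrite(f"pics/{n}0.png",im)
    m=imaging.camera_model(n); print(n,m)
print(robot.read_state())
E
```

```text
pics
scene {'K': array([[421.22380698,   0.        , 320.74686109],
       [  0.        , 421.22380698, 193.40587696],
       [  0.        ,   0.        ,   1.        ]]), 'position': array([1.00496947, 0.31133924, 0.94084166]), 'orientation': array([-1.35527928, -2.42974081,  0.718826  ])}
top {'K': array([[464.35331804,   0.        , 322.76932636],
       [  0.        , 464.35331804, 199.18205648],
       [  0.        ,   0.        ,   1.        ]]), 'position': array([0.28602177, 0.00772697, 1.34274748]), 'orientation': array([-2.11590448,  2.1456573 , -0.22561452])}
{'t': 0.1, 'q': array([ 1.22362407e+00,  1.31090645e-01,  1.48918264e+00,  2.68081499e-06,
        1.52300608e+00, -8.54104345e-02]), 'dq': array([-0.00082446, -0.00053252, -0.00051309, -0.00114104, -0.00175509,
        0.00031391]), 'joint_torque': array([ 1.13695321e-03, -5.61338925e+01, -4.93094623e+01,  7.72024132e-02,
        2.91555509e-02, -2.38509926e-05]), 'tool_pos': array([0.15508557, 0.57910247, 0.23668261]), 'orientation': array([-1.56266035,  0.20581478, -0.2052406 ]), 'force': array([-0.4669722 ,  0.11981774, -0.01438016]), 'wrist_torque': array([ 0.00619417, -0.00447519,  0.0156509 ]), 'opening': 0.09349092681306866}
```

View pics/scene0.png

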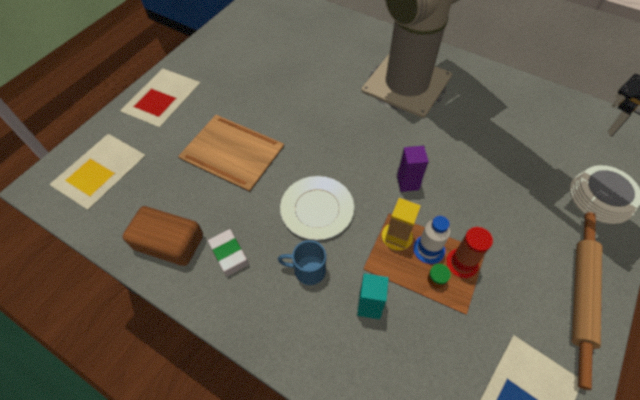

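View pics/top0.png

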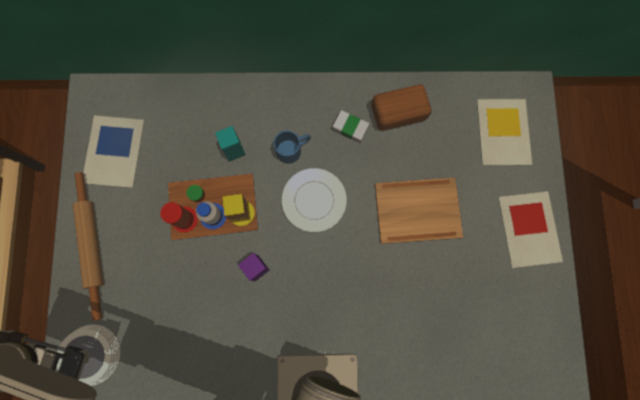

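```bash
cat > h.py <<'E'
import numpy as np, cv2
from scipy.spatial.transform import Rotation as R
from plant import robot, imaging, models
def cam(n):
    m=imaging.camera_model(n); return m["K"],np.array(m["position"]),R.from_rotvec(m["orientation"]).as_matrix()
CAM={n:cam(n) for n in("scene","top")}
def ray(n,px):
    K,p,r=CAM[n]; d=r@np.linalg.solve(K,[px[0],px[1],1]); return p,d/np.linalg.norm(d)
def atz(n,px,z):
    p,d=ray(n,px); return p+d*(z-p[2])/d[2]
def proj(n,X):
    K,p,r=CAM[n]; c=K@(r.T@(np.asarray(X,float)-p)); return c[:2]/c[2]
def tri(a,b):
    p1,d1=ray("scene",a);p2,d2=ray("top",b)
    A=np.stack([d1,-d2],1); t=np.linalg.lstsq(A,p2-p1,rcond=None)[0]
    x1=p1+d1*t[0];x2=p2+d2*t[1]; return (x1+x2)/2,np.linalg.norm(x1-x2)
E
python3 - <<'E'
from h import *
import pickle
out={}
for n in("scene","top"):
    imaging.read_camera(n)
    for t in "milk_mid cocoa_mid oats_mid jar_mid coaster_blue coaster_red coaster_yellow board plate mug_mid".split():
        o=models.outline_of(n,t); out[n,t]=o
        print(n,t,[(round(d["confidence"],2),np.round(d["pixel"],1).tolist(),int(d["pixels"].sum())) for d in o])
pickle.dump(out,open("out.pkl","wb"))
print(robot.read_state()["t"])
for n in("scene","top"):
    im=cv2.imread(f"pics/{n}0.png")
    c=im[180:320,340:520] if n=="scene" else im[110:290,150:310]
    cv2.imwrite(f"pics/{n}_crop.png",cv2.resize(c,None,fx=4 if n=="scene" else 3.3,fy=4 if n=="scene" else 3.3,interpolation=cv2.INTER_CUBIC))
E
```

```text
scene milk_mid [(0.81, [434.0, 234.5], 952)]
scene cocoa_mid [(0.87, [470.8, 249.6], 1199)]
scene oats_mid [(0.92, [413.8, 172.5], 1134), (0.89, [367.5, 295.1], 1160), (0.68, [400.0, 223.2], 1043)]
scene jar_mid [(0.71, [436.2, 275.6], 471)]
scene coaster_blue [(0.81, [428.1, 259.8], 260)]
scene coaster_red [(0.77, [453.4, 268.2], 268), (0.23, [428.7, 256.6], 240), (0.2, [470.3, 248.7], 1266)]
scene coaster_yellow [(0.56, [392.1, 241.8], 192), (0.32, [437.6, 274.4], 452)]
scene board [(0.91, [232.5, 151.2], 4455), (0.21, [432.5, 237.9], 992)]
scene plate [(0.78, [315.4, 206.5], 3661)]
scene mug_mid [(0.71, [308.8, 260.4], 1462)]
top milk_mid [(0.66, [209.5, 215.2], 483), (0.63, [195.6, 194.1], 249)]
top cocoa_mid [(0.59, [174.9, 216.9], 670)]
top oats_mid [(0.95, [233.7, 206.7], 596), (0.89, [255.4, 268.9], 545), (0.79, [229.3, 143.9], 604)]
top jar_mid [(0.6, [196.2, 194.8], 240)]
top coaster_blue []
top coaster_red [(0.43, [194.9, 225.1], 156)]
top coaster_yellow []
top board [(0.58, [419.0, 211.8], 4980)]
top plate []
top mug_mid [(0.67, [290.0, 144.5], 810)]
1.2
```

View pics/scene_crop.png

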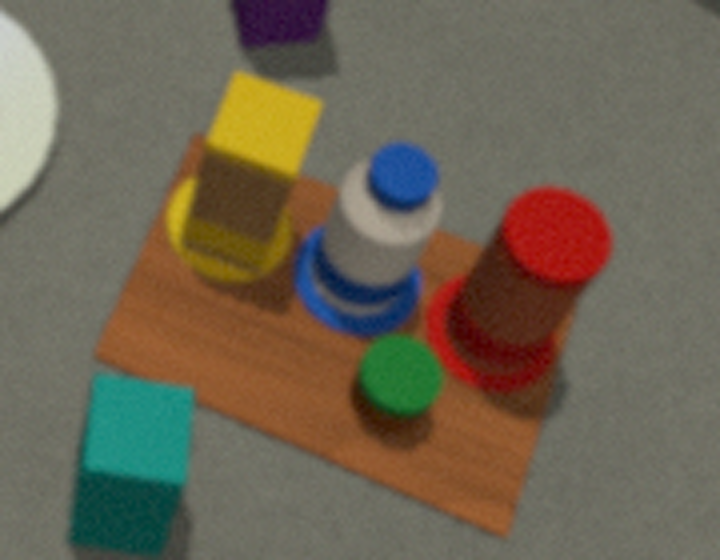

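View pics/top_crop.png

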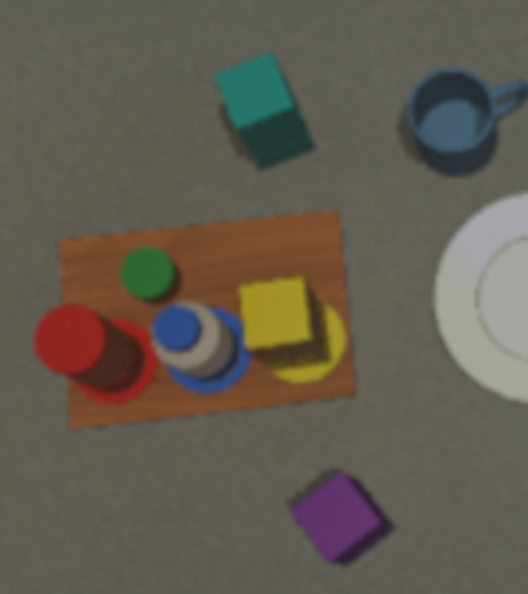

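```bash
python3 - <<'E'
from h import *
T=lambda u,v:(150+u/3.3,110+v/3.3)
S=lambda u,v:(340+u/4,180+v/4)
for k,s,t in [("cocoa",S(556,235),T(71,339)),("milk",S(405,172),T(178,327)),("oats",S(265,125),T(275,312)),("jar",S(400,373),T(148,273)),
  ("trayA",S(97,355),T(340,210)),("trayB",S(508,537),T(60,240)),("turq",S(143,424),T(257,92)),]:
    x,e=tri(s,t); print(k,x.round(4),round(e,4))
for c in [(60,240),(340,210),(357,394),(70,429)]: print(atz("top",T(*c),.006).round(4))
for c in [(195,137),(97,355),(508,537)]: print("s",atz("scene",S(*c),.006).round(4))
E
```

```text
cocoa [0.4877 0.379  0.131 ] 0.0011
milk [0.4958 0.2949 0.1329] 0.0027
oats [0.5074 0.2177 0.1312] 0.0014
jar [0.5594 0.3427 0.042 ] 0.0008
trayA [0.6233 0.1852 0.0007] 0.0041
trayB [0.5986 0.4329 0.0022] 0.0025
turq [0.6937 0.239  0.1236] 0.0041
[0.598  0.4304 0.006 ]
[0.6227 0.1826 0.006 ]
[0.4567 0.1657 0.006 ]
[0.4295 0.4139 0.006 ]
s [0.4615 0.1698 0.006 ]
s [0.6247 0.1878 0.006 ]
s [0.5997 0.4336 0.006 ]
```

```bash
python3 - <<'E'
from h import *
im={n:cv2.imread(f"pics/{n}0.png") for n in("scene","top")}
# colour lid segmentation
def seg(n,box,f):
    x0,y0,x1,y1=box; h=cv2.cvtColor(im[n],cv2.COLOR_BGR2HSV)[y0:y1,x0:x1].astype(int)
    m=f(h).astype(np.uint8); k,l,s,c=cv2.connectedComponentsWithStats(m); i=1+np.argmax(s[1:,4]); return c[i]+[x0,y0],s[i],(l==i)
# print V of red region to find threshold
h=cv2.cvtColor(im["top"],cv2.COLOR_BGR2HSV)
print(h[200:228,160:196,2][::2,::2]); 
E
```

```text
[[ 93  94  94  94  96 125 125 122 122 121 120 121 120 119 118  99  75  72]
 [ 96  95  94 102 116 131 127 131 125 122 122 120 119 118 117 116 115 103]
 [ 94  94 115 137 145 144 144 145 142 118 110 112 110 110 110 111 111 111]
 [ 94 115 141 144 144 144 144 145 146 142  98  97 126 129 120 110 111 111]
 [101 138 144 143 143 145 144 144 145 146 128  73 103 138 144 140 126 117]
 [114 142 143 143 144 144 145 145 146 146 142  78  63  81 119 142 144 135]
 [123 142 143 144 143 144 145 145 144 146 142  91  66  63  79  96 138 143]
 [124 142 144 143 144 144 144 145 145 146 140  81  68  65  63  64  97 143]
 [109 142 143 143 143 145 144 144 145 146 127  71  65  67  66  70  71 132]
 [ 93 131 143 143 144 144 144 144 145 140  90  71  66  66  68  70  69 129]
 [ 94 110 135 143 144 144 145 144 136  95  73  69  68  68  68  68  70 130]
 [ 95  95  99 116 128 130 127 112  81  69  69  68  69  69  72  69  80 139]
 [ 96  96  96  95  96  94  82  68  65  67  67  68  70  77  75  70 113 145]
 [ 96  96  96  97  96 108 114 113  93  72  73  70  69  71  71 102 140 137]]
```

```bash
cat > seg.py <<'E'
from h import *
def comps(img,box,hue,vmin,smin=120,scale=4):
    x0,y0,x1,y1=box
    big=cv2.resize(img[y0:y1,x0:x1],None,fx=scale,fy=scale,interpolation=cv2.INTER_CUBIC)
    h=cv2.cvtColor(big,cv2.COLOR_BGR2HSV).astype(int)
    d=np.abs((h[...,0]-hue+90)%180-90)
    m=((d<10)&(h[...,1]>smin)&(h[...,2]>vmin)).astype(np.uint8)
    k,l,s,c=cv2.connectedComponentsWithStats(m,connectivity=4)
    r=[]
    for i in range(1,k):
        if s[i,4]>30*scale**2:
            cs,_=cv2.findContours((l==i).astype(np.uint8),cv2.RETR_EXTERNAL,cv2.CHAIN_APPROX_NONE)
            ct=max(cs,key=len); (rc,sz,a)=cv2.fitEllipse(ct); hull=cv2.convexHull(ct); M=cv2.moments(hull)
            f=lambda p:(np.array(p)+.5)/scale-.5+[x0,y0]
            r.append((s[i,4]/scale**2,f(c[i]),f(rc),np.array(sz)/scale,f((M['m10']/M['m00'],M['m01']/M['m00']))))
    return r
E
python3 - <<'E'
from seg import *
for n,box in (("scene",(340,180,520,320)),("top",(150,110,310,290))):
    im=cv2.imread(f"pics/{n}0.png")
    for name,hue,vs in (("red",0,(100,125)),("blue",110,(80,100,120)),("yellow",26,(100,150)),("green",60,(60,)),("tray",10,(80,))):
        for v in vs:
            for r in comps(im,box,hue,v,110): print(n,name,v,round(r[0]),*[x.round(2).tolist() for x in r[1:]])
E
```

```text
scene red 100 533 [478.95, 238.3] [478.95, 238.31] [23.24, 28.7] [478.94, 238.32]
scene red 100 264 [457.38, 265.5] [462.44, 261.99] [27.99, 31.98] [461.11, 263.55]
scene red 125 509 [479.14, 237.94] [479.14, 237.94] [22.43, 28.35] [479.14, 237.95]
scene red 125 155 [451.03, 262.15] [455.07, 261.93] [17.15, 25.93] [452.57, 261.9]
scene blue 80 208 [440.39, 223.3] [440.39, 223.34] [15.53, 16.76] [440.34, 223.42]
scene blue 80 227 [427.13, 253.7] [428.67, 249.2] [24.7, 29.15] [428.0, 250.92]
scene blue 100 193 [440.56, 222.81] [440.56, 222.82] [14.2, 16.82] [440.55, 222.82]
scene blue 100 104 [418.48, 251.12] [423.5, 249.25] [17.52, 23.16] [419.84, 250.42]
scene blue 120 182 [440.7, 222.53] [440.7, 222.53] [13.54, 16.65] [440.7, 222.54]
scene blue 120 76 [418.09, 251.38] [423.36, 247.86] [16.44, 23.76] [418.96, 249.95]
scene yellow 100 551 [405.52, 211.15] [405.51, 211.27] [25.8, 28.94] [405.53, 211.33]
scene yellow 100 382 [394.86, 239.54] [396.38, 236.74] [26.94, 30.76] [396.2, 237.24]
scene yellow 150 484 [405.84, 210.3] [405.86, 210.33] [23.06, 28.16] [405.83, 210.28]
scene yellow 
[... 938 characters left out ...]
.78] [11.45, 12.23] [202.83, 208.78]
top blue 120 45 [214.09, 224.43] [212.62, 217.64] [19.03, 22.34] [213.9, 222.95]
top yellow 100 420 [232.84, 203.97] [232.86, 203.98] [23.54, 23.73] [232.87, 203.99]
top yellow 100 196 [246.45, 216.5] [241.86, 212.93] [23.3, 25.72] [244.36, 214.69]
top yellow 150 325 [232.72, 204.26] [232.72, 204.27] [20.48, 21.25] [232.67, 204.28]
top yellow 150 42 [251.31, 210.79] [251.38, 210.95] [3.78, 14.55] [251.27, 210.84]
top yellow 150 37 [242.11, 222.74] [242.18, 222.78] [3.2, 14.79] [242.08, 222.74]
top green 60 181 [194.44, 192.44] [194.44, 192.45] [14.6, 15.32] [194.43, 192.45]
top tray 80 3112 [206.52, 204.16] [210.99, 206.4] [64.62, 106.66] [209.38, 206.55]
```

```bash
python3 - <<'E'
from h import *
D={"cocoa":((479.1,238.0),(170.55,212.05),.137),"milk":((440.6,222.7),(203.0,208.95),.137),"oats":((405.8,210.6),(232.8,204.1),.137),"jar":((439.6,273.2),(194.4,192.4),.048)}
for k,(s,t,z) in D.items():
    a=atz("scene",s,z);b=atz("top",t,z);x,e=tri(s,t); print(k,a[:2].round(4),b[:2].round(4),x.round(4),round(e,4))
# tray corners via polygon
for n,box in (("scene",(340,180,520,320)),("top",(150,110,310,290))):
    im=cv2.imread(f"pics/{n}0.png");x0,y0,x1,y1=box
    big=cv2.resize(im[y0:y1,x0:x1],None,fx=4,fy=4,interpolation=cv2.INTER_CUBIC)
    h=cv2.cvtColor(big,cv2.COLOR_BGR2HSV).astype(int)
    m=((h[...,1]>110)&(h[...,0]<18)&(h[...,2]>60)).astype(np.uint8)
    m|=((h[...,1]>110)&(h[...,2]>90)&(h[...,0]<130)&((h[...,0]<40)|(h[...,0]>100))).astype(np.uint8)
    k,l,s,c=cv2.connectedComponentsWithStats(m);i=1+np.argmax(s[1:,4])
    cv2.imwrite(f"pics/m_{n}.png",(l==i)*np.uint8(255))
E
```

```text
cocoa [0.4895 0.3786] [0.4887 0.3792] [0.4889 0.379  0.1362] 0.0008
milk [0.4979 0.2947] [0.4958 0.295 ] [0.4963 0.2951 0.1349] 0.0009
oats [0.5097 0.2174] [0.5078 0.2175] [0.5083 0.2175 0.1349] 0.0007
jar [0.5626 0.3421] [0.5592 0.342 ] [0.5603 0.3427 0.0436] 0.001
```

```bash
cat >> h.py <<'E'
np.set_printoptions(suppress=True)
def goto(p=None,yaw=None):
    """shift in tool axes to reach p and remaining turn; yaw = heading of tool z (jaw axis) deg, mod 180"""
    s=robot.read_state(); Rm=R.from_rotvec(s["orientation"])
    M=Rm.as_matrix()
    print("t",round(s["t"],2),"pos",s["tool_pos"].round(4),"open",round(s["opening"],4),"F",s["force"].round(1))
    print("axes x",M[:,0].round(3),"y",M[:,1].round(3),"z",M[:,2].round(3),"jawyaw",round(np.degrees(np.arctan2(M[1,2],M[0,2])),2),"q",s["q"].round(2))
    if p is not None: print("shift mm",(1000*M.T@(np.array(p)-s["tool_pos"])).round(1))
    if yaw is not None:
        best=None
        for a in (yaw,yaw+180):
            c,si=np.cos(np.radians(a)),np.sin(np.radians(a))
            z=np.array([c,si,0]);y=np.array([0,0,-1.]);x=np.cross(y,z)
            T=np.stack([x,y,z],1); rv=np.degrees(R.from_matrix(M.T@T).as_rotvec())
            print("turn deg",a,rv.round(2))
E
python3 - <<'E'
from h import *
goto([.489,.379,.25],6.3)
E
```

```text
t 1.2 pos [0.1553 0.5796 0.2376] open 0.0932 F [-0.2 -0.3  0.3]
axes x [ 0.966 -0.259 -0.   ] y [-0. -0. -1.] z [ 0.259  0.966 -0.   ] jawyaw 75.0 q [ 1.22  0.13  1.49  0.    1.52 -0.09]
shift mm [ 374.3  -12.4 -107.3]
turn deg 6.3 [ 0.  68.7  0. ]
turn deg 186.3 [   0.  -111.3   -0. ]
```

Emit:
carry_out(
  motion=[0.038,-0.003,-0.011,0,8.55,0,1,0.04,-0.003,-0.005,0,8.55,0,1,0.04,-0.003,0.001,0,8.55,0,1,0.039,-0.003,0.007,0,8.55,0,1,0.038,0,0.012,0,8.55,0,1],
  squeeze=20,
)

```text
t: 1.7
tool_pos: [0.3262, 0.4759, 0.2497]
orientation: [-1.422, 0.79, -0.788]
force: [-0.3, 1.0, -0.3]
opening: 0.0931
```

```bash
python3 - <<'E'
from h import *
goto([.489,.379,.25],6.3)
im=cv2.imread("pics/top0.png")
cv2.imwrite("pics/tb.png",cv2.resize(im[140:280,270:490],None,fx=3.5,fy=3.5,interpolation=cv2.INTER_CUBIC))
im=cv2.imread("pics/scene0.png")
cv2.imwrite("pics/sb.png",cv2.resize(im[100:250,170:370],None,fx=4,fy=4,interpolation=cv2.INTER_CUBIC))
E
```

```text
t 1.7 pos [0.3262 0.4759 0.2497] open 0.0931 F [-0.3  1.  -0.3]
axes x [ 0.53  -0.848 -0.001] y [-0.001  0.001 -1.   ] z [ 0.848  0.53  -0.   ] jawyaw 31.99 q [0.88 0.06 1.54 0.   1.54 0.32]
shift mm [168.4  -0.6  86.7]
turn deg 6.3 [ 0.04 25.69 -0.08]
turn deg 186.3 [  -0.11 -154.31   -0.05]
```

View pics/tb.png

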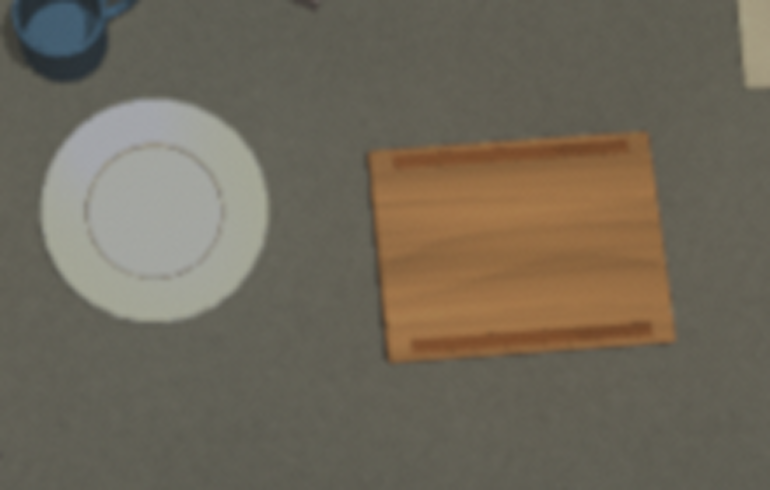

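View pics/sb.png

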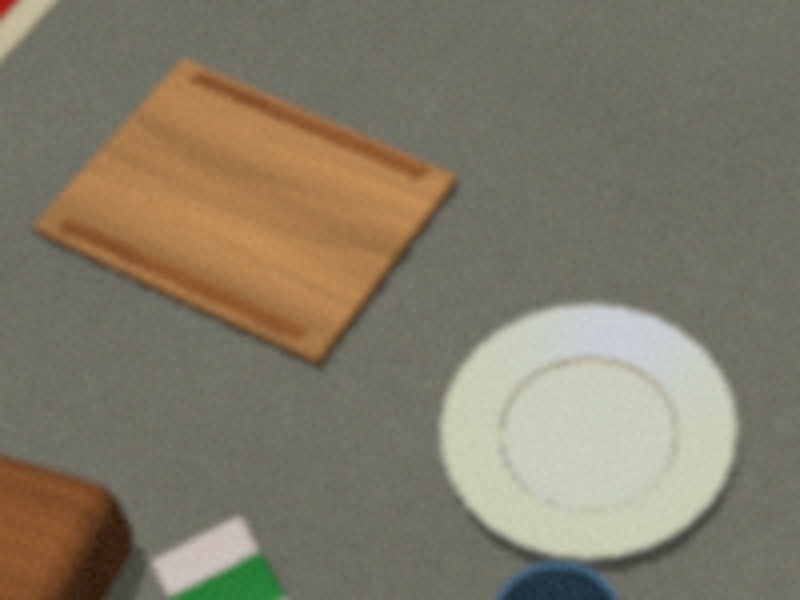

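```bash
python3 - <<'E'
from h import *
T=lambda u,v:(270+u/3.5,140+v/3.5)
S=lambda u,v:(170+u/4,100+v/4)
t=np.array([atz("top",T(*c),.012) for c in [(370,152),(648,132),(676,341),(390,360)]])
s=np.array([atz("scene",S(*c),.012) for c in [(318,362),(35,226),(185,60),(456,182)]])
for a in (t,s):
    print(a.round(3)[:,:2].tolist(),a.mean(0).round(4), [round(np.degrees(np.arctan2(-(a[j]-a[i])[0],(a[j]-a[i])[1])),1) for i,j in((1,0),(2,3))])
print(tri(S(185,60),T(676,341)),tri(S(318,362),T(370,152)))
print(atz("top",T(154,211),.005),atz("scene",S(589,433),.005),tri(S(589,433),T(154,211)))
E
```

```text
[[0.588, -0.179], [0.602, -0.415], [0.425, -0.426], [0.412, -0.189]] [ 0.5067 -0.3023  0.012 ] [np.float64(3.5), np.float64(3.0)]
[[0.592, -0.174], [0.605, -0.411], [0.429, -0.422], [0.419, -0.183]] [ 0.5114 -0.2976  0.012 ] [np.float64(3.0), np.float64(2.2)]
(array([ 0.42499774, -0.42760873,  0.00567245]), np.float64(0.0013316176424111328)) (array([ 0.58901672, -0.17934582,  0.00376429]), np.float64(0.001433007715777384))
[0.54053723 0.00348007 0.005     ] [0.54151059 0.00447698 0.005     ] (array([0.54075602, 0.00369196, 0.00328878]), np.float64(0.0004825122388943056))
```

Emit:
carry_out(
  motion=[0.038,0,0.02,0,8.55,0,1,0.036,0,0.023,0,8.55,0,1,0.033,0,0.025,0,8.4,0,1,0.03,0,0.025,0,0,0,1,0.01,0,0.005,0,0,0,1],
)

```text
t: 2.2
tool_pos: [0.4736, 0.3613, 0.25]
orientation: [-1.252, 1.136, -1.136]
force: [-0.1, -0.4, 0.4]
opening: 0.0929
```

```bash
python3 - <<'E'
from h import *
goto([.489,.379,.25],6.3)
E
```

```text
t 2.2 pos [0.4736 0.3613 0.25  ] open 0.0929 F [-0.1 -0.4  0.4]
axes x [ 0.098 -0.995 -0.002] y [ 0.001  0.002 -1.   ] z [0.995 0.098 0.001] jawyaw 5.63 q [0.57 0.11 1.49 0.   1.54 0.47]
shift mm [-16.1   0.   17. ]
turn deg 6.3 [-0.07 -0.66 -0.09]
turn deg 186.3 [  0.14 179.33  -0.11]
```

Emit:
carry_out(
  motion=[-0.016,0,0.017,0,-0.7,0,1,0,0,0,0,0,0,1,0,0.045,0,0,0,0,1,0,0,0,0,0,0,1,0,0,0,0,0,0,1],
)

```text
t: 2.7
tool_pos: [0.4895, 0.3782, 0.2058]
orientation: [-1.256, 1.129, -1.128]
force: [-0.1, -0.1, 1.6]
opening: 0.0929
```

```bash
python3 - <<'E'
from h import *
goto([.489,.379,.0815],6.3)
for n in("scene","top"):
    im=imaging.read_camera(n); cv2.imwrite(f"pics/{n}1.png",im)
s=robot.read_state(); M=R.from_rotvec(s["orientation"]).as_matrix()
for n,o in(("scene",(340,120)),("top",(100,110))):
    im=cv2.imread(f"pics/{n}1.png")[o[1]:o[1]+180,o[0]:o[0]+200]
    im=cv2.resize(im,None,fx=4 if n=="scene" else 3.3,fy=4 if n=="scene" else 3.3,interpolation=cv2.INTER_CUBIC)[:600]
    f=4 if n=="scene" else 3.3
    for sg in(-1,1):
        for w in(-.0075,.0075):
            P=s["tool_pos"]+M@np.array([w,.019,sg*.0465]); p=(proj(n,P)-o+.5)*f; cv2.circle(im,tuple(int(v) for v in p),3,(255,255,0),-1)
    cv2.imwrite(f"pics/{n}1c.png",im)
E
```

```text
t 2.7 pos [0.4895 0.3782 0.2058] open 0.0929 F [-0.1 -0.1  1.6]
axes x [ 0.109 -0.994 -0.002] y [ 0.001  0.002 -1.   ] z [0.994 0.109 0.001] jawyaw 6.23 q [0.57 0.19 1.48 0.   1.47 0.47]
shift mm [ -0.6 124.3  -0.6]
turn deg 6.3 [-0.07 -0.07 -0.12]
turn deg 186.3 [  0.19 179.93  -0.11]
```

View pics/scene1c.png

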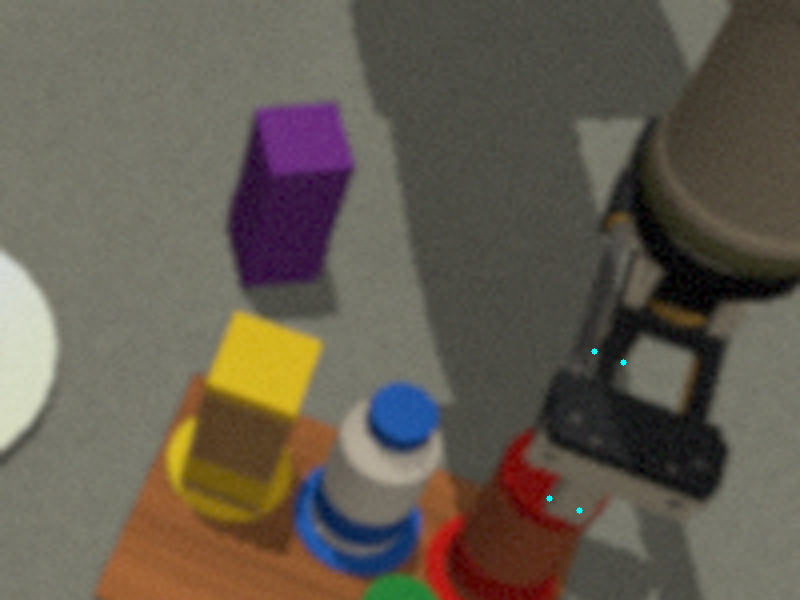

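View pics/top1c.png

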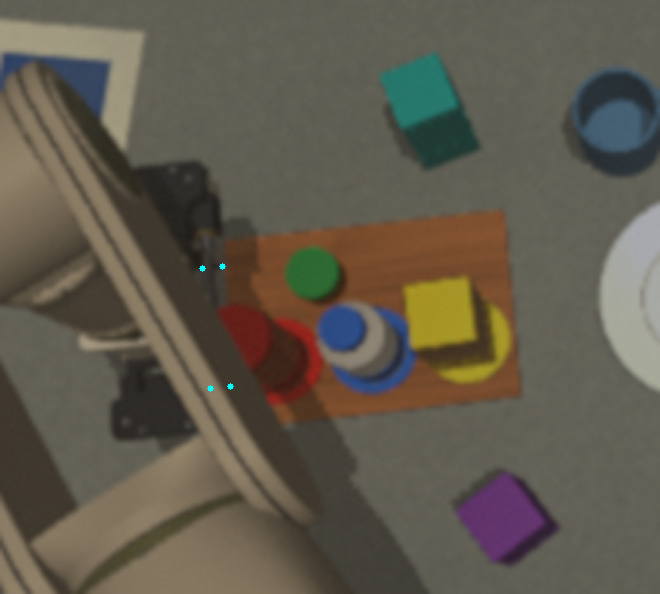

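Emit:
carry_out(
  motion=[-0.001,0.03,-0.001,0,0,0,1,0,0.03,0,0,0,0,1,0,0.03,0,0,0,0,1,0,0.03,0,0,0,0,1,0,0.003,0,0,0,0,1],
)

```text
t: 3.3
tool_pos: [0.4935, 0.3845, 0.0925]
orientation: [-1.239, 1.121, -1.127]
force: [-1.0, 0.2, -0.7]
opening: 0.0931
```

```bash
python3 - <<'E'
from h import *
goto([.489,.379,.0815],6.3)
im=imaging.read_camera("scene"); cv2.imwrite("pics/s2.png",cv2.resize(im[130:310,380:560],None,fx=3.3,fy=3.3,interpolation=cv2.INTER_CUBIC))
E
```

```text
t 3.3 pos [0.4935 0.3845 0.0925] open 0.0931 F [-1.   0.2 -0.7]
axes x [ 0.111 -0.994 -0.01 ] y [ 0.016  0.012 -1.   ] z [0.994 0.111 0.017] jawyaw 6.35 q [0.58 0.29 1.58 0.   1.25 0.47]
shift mm [ 5.1 10.9 -5.3]
turn deg 6.3 [-0.97  0.06 -0.59]
turn deg 186.3 [  -0.92 -179.94    1.53]
```

View pics/s2.png

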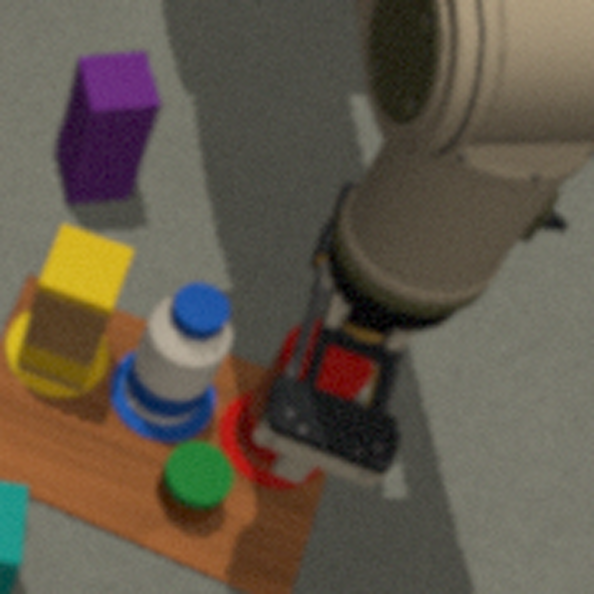

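Emit:
carry_out(
  motion=[0.005,0.003,-0.005,-0.9,0,-0.5,1,0,0.004,0,0,0,0,1,0,0.003,0,0,0,0,1,0,0,0,0,0,0,1,0,0,0,0,0,0,1],
)

```text
t: 3.85
tool_pos: [0.4941, 0.3823, 0.0931]
orientation: [-1.245, 1.122, -1.127]
force: [0.3, 0.6, -0.4]
opening: 0.0931
```

```bash
python3 - <<'E'
from h import *
goto([.489,.379,.0815],6.3)
E
```

```text
t 3.85 pos [0.4941 0.3823 0.0931] open 0.0931 F [ 0.3  0.6 -0.4]
axes x [ 0.111 -0.994 -0.007] y [ 0.012  0.009 -1.   ] z [0.994 0.111 0.013] jawyaw 6.37 q [0.58 0.29 1.58 0.   1.26 0.46]
shift mm [ 2.8 11.5 -5.6]
turn deg 6.3 [-0.74  0.07 -0.42]
turn deg 186.3 [  -0.67 -179.92    1.17]
```

Emit:
carry_out(
  motion=[0.003,0.01,-0.005,-0.7,0,-0.4,1,0,0,0,0,0,0,1,0,0,0,0,0,0,1,0,0,0,0,0,0,1,0,0,0,0,0,0,1],
)

```text
t: 4.35
tool_pos: [0.4892, 0.3785, 0.0823]
orientation: [-1.26, 1.127, -1.127]
force: [0.8, -0.2, 0.8]
opening: 0.0932
```

```bash
python3 - <<'E'
from h import *
goto([.489,.379,.0815],6.3)
print(robot.read_state()["joint_torque"])
E
```

```text
t 4.35 pos [0.4892 0.3785 0.0823] open 0.0932 F [ 0.8 -0.2  0.8]
axes x [ 0.111 -0.994  0.   ] y [-0. -0. -1.] z [ 0.994  0.111 -0.   ] jawyaw 6.37 q [ 0.58  0.3   1.58 -0.    1.26  0.46]
shift mm [-0.5  0.8 -0.2]
turn deg 6.3 [0.02 0.07 0.01]
turn deg 186.3 [   0.02 -179.93   -0.03]
[ -0.00111335 -60.67930698 -45.25334358   0.07177429  -0.00453189
  -0.00016351]
```

Emit:
carry_out(
  motion=[0,0,0,0,0,0,-1,0,0,0,0,0,0,-1,0,0,0,0,0,0,-1,0,0,0,0,0,0,-1,0,0,0,0,0,0,-1],
  squeeze=20,
)

```text
t: 4.85
tool_pos: [0.4894, 0.3787, 0.0826]
orientation: [-1.26, 1.127, -1.127]
force: [0.9, -0.2, -0.1]
opening: 0.0574
```

```bash
python3 - <<'E'
from h import *
goto([.489,.379,.0815],6.3)
E
```

```text
t 4.85 pos [0.4894 0.3787 0.0826] open 0.0574 F [ 0.9 -0.2 -0.1]
axes x [ 0.111 -0.994 -0.   ] y [ 0.  0. -1.] z [0.994 0.111 0.   ] jawyaw 6.37 q [ 0.58  0.3   1.58 -0.    1.26  0.46]
shift mm [-0.4  1.1 -0.4]
turn deg 6.3 [-0.01  0.07 -0.  ]
turn deg 186.3 [  -0.01 -179.93    0.02]
```

Emit:
carry_out(
  motion=[0,0,0,0,0,0,-1,0,0,0,0,0,0,-1,0,-0.01,0,0,0,0,-1,0,-0.02,0,0,0,0,-1,0,-0.03,0,0,0,0,-1],
)

```text
t: 5.35
tool_pos: [0.4857, 0.3763, 0.1386]
orientation: [-1.271, 1.131, -1.126]
force: [0.2, 0.3, -2.1]
opening: 0.0554
```

```bash
python3 - <<'E'
from h import *
goto([.489,.379,.0815],6.3)
im=imaging.read_camera("scene"); cv2.imwrite("pics/s3.png",cv2.resize(im[130:310,380:560],None,fx=3.3,fy=3.3,interpolation=cv2.INTER_CUBIC))
E
```

```text
t 5.35 pos [0.4857 0.3763 0.1386] open 0.0554 F [ 0.2  0.3 -2.1]
axes x [ 0.111 -0.994  0.005] y [-0.01  -0.006 -1.   ] z [ 0.994  0.111 -0.01 ] jawyaw 6.38 q [ 0.58  0.24  1.54 -0.    1.37  0.46]
shift mm [-2.6 57.1  4.2]
turn deg 6.3 [0.59 0.08 0.3 ]
turn deg 186.3 [   0.47 -179.92   -0.93]
```

View pics/s3.png

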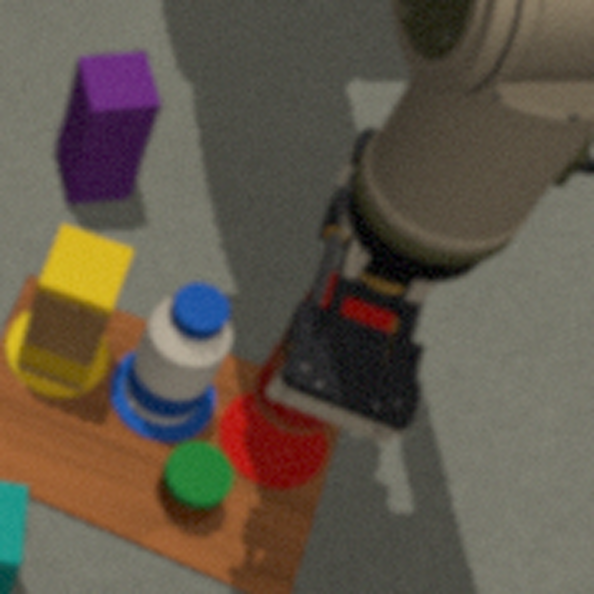

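Emit:
carry_out(
  motion=[-0.002,-0.04,0.003,0.5,0,0.3,-1,0,-0.04,0,0,0,0,-1,0.015,-0.02,0,0,0,0,-1,0.03,0,-0.002,0,0,0,-1,0.045,0,-0.003,0,0,0,-1],
  squeeze=25,
)

```text
t: 5.9
tool_pos: [0.4963, 0.2932, 0.2538]
orientation: [-1.247, 1.117, -1.122]
force: [1.0, -1.6, -1.6]
opening: 0.0557
```

Emit:
carry_out(
  motion=[0.048,0,-0.003,0,0,0,-1,0.048,0,-0.004,0,0,0,-1,0.048,0,-0.004,0,0,0,-1,0.048,0,-0.004,0,0,0,-1,0.048,0,-0.004,0,0,0,-1],
)

```text
t: 6.4
tool_pos: [0.5057, 0.0456, 0.2548]
orientation: [-1.243, 1.109, -1.121]
force: [1.8, -0.4, -0.9]
opening: 0.0559
```

```bash
python3 - <<'E'
from h import *
goto([.513,-.380,.235],3)
E
```

```text
t 6.4 pos [0.5057 0.0456 0.2548] open 0.0559 F [ 1.8 -0.4 -0.9]
axes x [ 0.122 -0.992 -0.009] y [ 0.019  0.011 -1.   ] z [0.992 0.122 0.02 ] jawyaw 7.0 q [-0.02 -0.15  1.73  0.01  1.54 -0.14]
shift mm [423.5  15.3 -45. ]
turn deg 3 [-1.13  4.   -0.53]
turn deg 183 [  -0.81 -175.99    1.73]
```

Emit:
carry_out(
  motion=[0.048,0,-0.005,-0.4,1,-0.2,-1,0.048,0.001,-0.005,-0.4,1,-0.2,-1,0.048,0.001,-0.005,-0.3,1,-0.2,-1,0.048,0.001,-0.005,0,1,0,-1,0.048,0.001,-0.005,0,0,0,-1],
)

```text
t: 6.9
tool_pos: [0.5002, -0.2044, 0.2528]
orientation: [-1.23, 1.167, -1.178]
force: [1.3, 0.8, -2.6]
opening: 0.0555
```

```bash
python3 - <<'E'
from h import *
goto([.513,-.380,.235],3)
E
```

```text
t 6.9 pos [ 0.5002 -0.2044  0.2528] open 0.0555 F [ 1.3  0.8 -2.6]
axes x [ 0.05  -0.999  0.003] y [ 0.006 -0.003 -1.   ] z [0.999 0.05  0.006] jawyaw 2.86 q [-0.48 -0.04  1.64 -0.    1.54 -0.53]
shift mm [175.9  18.4   3.9]
turn deg 3 [-0.33 -0.14  0.2 ]
turn deg 183 [ -0.31 179.86  -0.52]
```

Emit:
carry_out(
  motion=[0.048,0,0.001,0,0,0,-1,0.045,0.005,0.001,0,0,0,-1,0.04,0.005,0.001,0,0,0,-1,0.025,0.005,0.001,0,0,0,-1,0.01,0,0,0,0,0,-1],
)

```text
t: 7.4
tool_pos: [0.51, -0.3849, 0.2395]
orientation: [-1.228, 1.168, -1.186]
force: [-0.6, -0.1, -2.4]
opening: 0.0556
```

```bash
python3 - <<'E'
from h import *
goto([.513,-.380,.088],3)
E
```

```text
t 7.4 pos [ 0.51   -0.3849  0.2395] open 0.0556 F [-0.6 -0.1 -2.4]
axes x [ 0.044 -0.999  0.007] y [ 0.008 -0.006 -1.   ] z [0.999 0.044 0.008] jawyaw 2.5 q [-0.73  0.22  1.38  0.    1.53 -0.77]
shift mm [ -5.7 151.5   2. ]
turn deg 3 [-0.46 -0.5   0.37]
turn deg 183 [ -0.59 179.49  -0.72]
```

Emit:
carry_out(
  motion=[-0.005,0.015,0.002,-0.4,-0.5,0.4,-1,0,0.03,0,0,0,0,-1,0,0.035,0,0,0,0,-1,0,0.03,0,0,0,0,-1,0,0.015,0,0,0,0,-1],
)

```text
t: 7.9
tool_pos: [0.515, -0.3753, 0.1125]
orientation: [-1.232, 1.164, -1.17]
force: [0.3, 0.8, -2.0]
opening: 0.0557
```

```bash
python3 - <<'E'
from h import *
goto([.513,-.380,.088],3)
E
```

```text
t 7.9 pos [ 0.515  -0.3753  0.1125] open 0.0557 F [ 0.3  0.8 -2. ]
axes x [ 0.056 -0.998  0.   ] y [ 0.005 -0.    -1.   ] z [0.998 0.056 0.005] jawyaw 3.21 q [-0.71  0.31  1.51  0.    1.31 -0.77]
shift mm [ 4.6 24.5 -2.4]
turn deg 3 [-0.29  0.21  0.02]
turn deg 183 [   0.04 -179.79    0.45]
```

Emit:
carry_out(
  motion=[0.004,0.016,-0.002,-0.3,0.2,0,-1,0,0,0,0,0,0,-1,0,0,0,0,0,0,-1,0,0,0,0,0,0,-1,0,0,0,0,0,0,-1],
)

```text
t: 8.4
tool_pos: [0.5144, -0.3765, 0.0962]
orientation: [-1.235, 1.169, -1.167]
force: [1.0, 0.8, -2.1]
opening: 0.0558
```

```bash
python3 - <<'E'
from h import *
goto([.513,-.380,.088],3)
E
```

```text
t 8.4 pos [ 0.5144 -0.3765  0.0962] open 0.0558 F [ 1.   0.8 -2.1]
axes x [ 0.056 -0.998 -0.001] y [-0.001  0.001 -1.   ] z [ 0.998  0.056 -0.001] jawyaw 3.2 q [-0.71  0.33  1.52 -0.    1.29 -0.77]
shift mm [ 3.5  8.2 -1.6]
turn deg 3 [ 0.05  0.2  -0.04]
turn deg 183 [  -0.06 -179.8    -0.08]
```

Emit:
carry_out(
  motion=[0.002,0.007,-0.001,0,0,0,-1,0,0,0,0,0,0,-1,0,0,0,0,0,0,-1,0,0.003,0,0,0,0,-1,0,0,0,0,0,0,-1],
)

```text
t: 8.9
tool_pos: [0.5147, -0.3804, 0.0885]
orientation: [-1.235, 1.165, -1.172]
force: [-0.6, 0.2, -2.1]
opening: 0.0559
```

Emit:
carry_out(
  motion=[0,0.003,0,0,0,0,-1,0,0,0,0,0,0,-1,0,0.002,0,0,0,0,-1,0,0,0,0,0,0,-1,0,0,0,0,0,0,-1],
)

```text
t: 9.4
tool_pos: [0.5154, -0.3813, 0.086]
orientation: [-1.235, 1.163, -1.174]
force: [0.6, -0.1, -2.7]
opening: 0.0559
```

Emit:
carry_out(
  motion=[0,0.002,0,0,0,0,-1,0,0,0,0,0,0,-1,0,0,0,0,0,0,0.4,0,0,0,0,0,0,0.8,0,0,0,0,0,0,1],
)

```text
t: 9.9
tool_pos: [0.5159, -0.3817, 0.0852]
orientation: [-1.235, 1.162, -1.175]
force: [0.0, 0.2, -0.2]
opening: 0.0753
```

```bash
python3 - <<'E'
from h import *
goto([.513,-.380,.088],3)
im=imaging.read_camera("scene"); cv2.imwrite("pics/s4.png",cv2.resize(im[50:250,130:370],None,fx=3,fy=3,interpolation=cv2.INTER_CUBIC))
E
```

```text
t 9.9 pos [ 0.5159 -0.3817  0.0852] open 0.0753 F [ 0.   0.2 -0.2]
axes x [ 0.055 -0.998  0.006] y [ 0.005 -0.006 -1.   ] z [0.998 0.055 0.005] jawyaw 3.17 q [-0.72  0.35  1.52 -0.    1.27 -0.77]
shift mm [-1.9 -2.8 -2.8]
turn deg 3 [-0.29  0.17  0.34]
turn deg 183 [   0.53 -179.83    0.45]
```

View pics/s4.png

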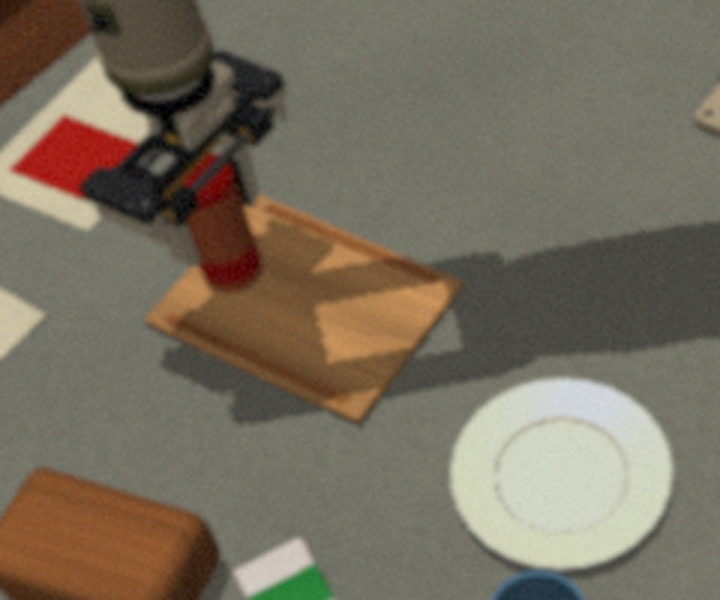

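Emit:
carry_out(
  motion=[0,0,0,0,0,0,1,0,-0.015,0,0,0,0,1,0,-0.04,0,0,0,0,1,0,-0.045,0,0,0,0,1,0,-0.045,0,0,0,0,1],
)

```text
t: 10.45
tool_pos: [0.5111, -0.3774, 0.2269]
orientation: [-1.236, 1.177, -1.161]
force: [0.6, -0.5, -0.7]
opening: 0.0931
```

Emit:
carry_out(
  motion=[-0.02,-0.01,0,0,0,0,1,-0.045,0,0,0,0,0,1,-0.05,0,0,0,0,0,1,-0.05,0,0,0,0,0,1,-0.05,0,0,0,0,0,1],
)

```text
t: 10.95
tool_pos: [0.5029, -0.1668, 0.2549]
orientation: [-1.229, 1.161, -1.189]
force: [1.9, 0.4, 0.6]
opening: 0.0932
```

Emit:
carry_out(
  motion=[-0.05,0,0,0,-1,0,1,-0.05,0,0,0,-1,0,1,-0.05,0,0,0,-1,0,1,-0.05,0,0,0,0,0,1,-0.05,0,0,0,0,0,1],
)

```text
t: 11.45
tool_pos: [0.4827, 0.0827, 0.2598]
orientation: [-1.246, 1.113, -1.156]
force: [0.5, 0.3, -0.4]
opening: 0.093
```

```bash
python3 - <<'E'
from h import *
goto([.4968,.2949,.2],6.3)
n="scene"
im=imaging.read_camera(n); cv2.imwrite("pics/s5.png",im)
E
```

```text
t 11.45 pos [0.4827 0.0827 0.2598] open 0.093 F [ 0.5  0.3 -0.4]
axes x [ 0.099 -0.995  0.013] y [ 0.024 -0.011 -1.   ] z [0.995 0.099 0.022] jawyaw 5.68 q [ 0.07 -0.2   1.77 -0.01  1.55 -0.02]
shift mm [-210.6   57.7   33.7]
turn deg 6.3 [-1.28 -0.63  0.78]
turn deg 186.3 [ -1.22 179.36  -2.  ]
```

View pics/s5.png

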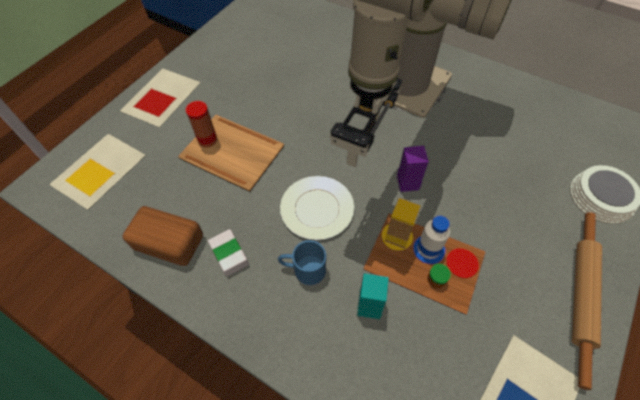

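Emit:
carry_out(
  motion=[-0.05,0,0.009,-0.6,-0.6,0.4,1,-0.048,0.005,0.009,-0.6,0,0.4,1,-0.042,0.01,0.009,0,0,0,1,-0.03,0.01,0.005,0,0,0,1,-0.02,0.005,0,0,0,0,1],
)

```text
t: 12.0
tool_pos: [0.4927, 0.2808, 0.2379]
orientation: [-1.249, 1.117, -1.123]
force: [-0.6, -0.5, 0.3]
opening: 0.0932
```

```bash
python3 - <<'E'
from h import *
goto([.4968,.2949,.18],6.3)
# measure cocoa lid on board and coaster red
im=cv2.imread("pics/s5.png")
from seg import comps
for b in((180,90,225,160),(440,240,490,285)):
    for r in comps(im,b,0,110,110): print(r[0],r[1],r[2],atz("scene",r[2],.14),atz("scene",r[2],.009))
E
```

```text
t 12.0 pos [0.4927 0.2808 0.2379] open 0.0932 F [-0.6 -0.5  0.3]
axes x [ 0.117 -0.993 -0.006] y [ 0.011  0.008 -1.   ] z [0.993 0.117 0.012] jawyaw 6.73 q [0.43 0.03 1.6  0.   1.5  0.31]
shift mm [-13.2  58.    5.1]
turn deg 6.3 [-0.69  0.43 -0.37]
turn deg 186.3 [  -0.58 -179.57    1.09]
290.4375 [195.80108134 108.31894233] [195.80097198 108.31815147] [ 0.51763907 -0.38153816  0.14      ] [ 0.43792259 -0.49487759  0.009     ]
813.8125 [462.29309385 262.59545158] [462.20819473 262.57761002] [0.56274087 0.36890451 0.14      ] [0.49040204 0.37832091 0.009     ]
```

Emit:
carry_out(
  motion=[-0.013,0.02,0.005,-0.6,0.4,-0.3,1,0,0.02,0,0,0,0,1,0,0.012,0,0,0,0,1,0,0,0,0,0,0,1,0,0,0,0,0,0,1],
)

```text
t: 12.5
tool_pos: [0.497, 0.2983, 0.1893]
orientation: [-1.255, 1.122, -1.124]
force: [0.3, -0.6, 0.3]
opening: 0.093
```

```bash
python3 - <<'E'
from h import *
goto([.4962,.2949,.0825],6.3)
E
```

```text
t 12.5 pos [0.497  0.2983 0.1893] open 0.093 F [ 0.3 -0.6  0.3]
axes x [ 0.115 -0.993 -0.003] y [ 0.005  0.004 -1.   ] z [0.993 0.115 0.006] jawyaw 6.59 q [0.45 0.1  1.61 0.   1.43 0.34]
shift mm [  3.6 106.8  -1.8]
turn deg 6.3 [-0.32  0.29 -0.18]
turn deg 186.3 [  -0.29 -179.71    0.51]
```

Emit:
carry_out(
  motion=[0.004,0.02,-0.002,-0.3,0.3,-0.2,1,0.001,0.025,-0.001,-0.2,0,-0.1,1,0.001,0.025,-0.001,-0.2,0,-0.1,1,0.001,0.015,-0.001,-0.2,0,-0.1,1,0,0.008,0,0,0,0,1],
)

```text
t: 13.0
tool_pos: [0.496, 0.2889, 0.0963]
orientation: [-1.262, 1.131, -1.133]
force: [-1.1, -0.4, 0.3]
opening: 0.0929
```

```bash
python3 - <<'E'
from h import *
goto([.4962,.2949,.0825],6.3)
E
```

```text
t 13.0 pos [0.496  0.2889 0.0963] open 0.0929 F [-1.1 -0.4  0.3]
axes x [ 0.105 -0.994  0.004] y [-0.002 -0.004 -1.   ] z [ 0.994  0.105 -0.003] jawyaw 6.05 q [ 0.44  0.18  1.7  -0.    1.27  0.34]
shift mm [-6.  13.8  0.9]
turn deg 6.3 [ 0.15 -0.25  0.21]
turn deg 186.3 [ -0.33 179.75   0.23]
```

Emit:
carry_out(
  motion=[-0.006,0.012,0.001,0.1,-0.2,0.2,1,0,0,0,0,0,0,1,0,0,0,0,0,0,1,-0.002,0.002,0,0,0,0,1,0,0,0,0,0,0,1],
)

```text
t: 13.5
tool_pos: [0.497, 0.2978, 0.0823]
orientation: [-1.258, 1.128, -1.128]
force: [0.5, -0.2, -0.2]
opening: 0.093
```

```bash
python3 - <<'E'
from h import *
goto([.4962,.2949,.0825],6.3)
im=imaging.read_camera("scene"); cv2.imwrite("pics/s6.png",cv2.resize(im[130:310,360:540],None,fx=3.3,fy=3.3,interpolation=cv2.INTER_CUBIC))
E
```

```text
t 13.5 pos [0.497  0.2978 0.0823] open 0.093 F [ 0.5 -0.2 -0.2]
axes x [ 0.109 -0.994 -0.001] y [ 0.001  0.001 -1.   ] z [0.994 0.109 0.001] jawyaw 6.24 q [0.45 0.2  1.7  0.   1.24 0.34]
shift mm [ 2.8 -0.2 -1.1]
turn deg 6.3 [-0.05 -0.06 -0.04]
turn deg 186.3 [  0.07 179.94  -0.07]
```

View pics/s6.png

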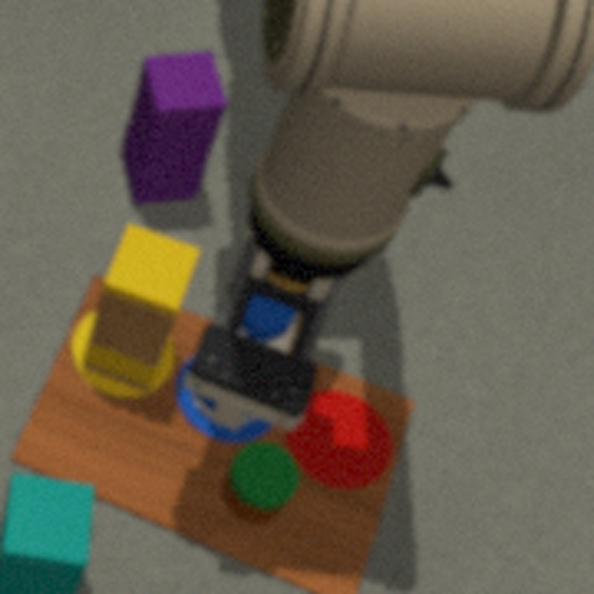

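Emit:
carry_out(
  motion=[0.003,0,-0.001,0,0,0,1,0,0,0,0,0,0,-1,0,0,0,0,0,0,-1,0,0,0,0,0,0,-1,0,0,0,0,0,0,-1],
)

```text
t: 14.05
tool_pos: [0.4974, 0.2948, 0.0841]
orientation: [-1.255, 1.127, -1.129]
force: [-0.5, -0.5, 0.1]
opening: 0.0655
```

Emit:
carry_out(
  motion=[0,0,0,0,0,0,-1,0,0,0,0,0,0,-1,0,0,0,0,0,0,-1,0,-0.01,0,0,0,0,-1,0,-0.02,0,0,0,0,-1],
)

```text
t: 14.55
tool_pos: [0.4944, 0.2933, 0.1111]
orientation: [-1.263, 1.131, -1.128]
force: [0.0, -0.5, -2.1]
opening: 0.0555
```

```bash
python3 - <<'E'
from h import *
goto([.505,-.22,.235],3)
E
```

```text
t 14.55 pos [0.4944 0.2933 0.1111] open 0.0555 F [ 0.  -0.5 -2.1]
axes x [ 0.109 -0.994  0.001] y [-0.004 -0.002 -1.   ] z [ 0.994  0.109 -0.004] jawyaw 6.24 q [0.45 0.16 1.69 0.   1.29 0.34]
shift mm [ 511.6 -123.2  -45.7]
turn deg 3 [0.22 3.24 0.07]
turn deg 183 [   0.11 -176.76   -0.34]
```

Emit:
carry_out(
  motion=[0,-0.035,0,0,0,0,-1,0,-0.045,0,0,0,0,-1,0.01,-0.035,0,0,0,0,-1,0.03,-0.01,-0.002,0,0,0,-1,0.045,0,-0.003,0,0,0,-1],
)

```text
t: 15.05
tool_pos: [0.4977, 0.2105, 0.2446]
orientation: [-1.265, 1.126, -1.122]
force: [0.3, -1.0, -3.5]
opening: 0.0557
```

Emit:
carry_out(
  motion=[0.048,0,-0.003,-0.3,0,-0.1,-1,0.048,0,-0.004,-0.3,0,-0.1,-1,0.048,0,-0.004,-0.3,0.5,-0.1,-1,0.048,0,-0.004,-0.3,0.5,-0.1,-1,0.048,0,-0.004,-0.3,0.5,-0.1,-1],
)

```text
t: 15.55
tool_pos: [0.5044, -0.0372, 0.2502]
orientation: [-1.278, 1.153, -1.135]
force: [1.0, 0.3, -2.7]
opening: 0.056
```

```bash
python3 - <<'E'
from h import *
goto([.510,-.302,.23],3)
E
```

```text
t 15.55 pos [ 0.5044 -0.0372  0.2502] open 0.056 F [ 1.   0.3 -2.7]
axes x [ 0.094 -0.996  0.009] y [-0.025 -0.012 -1.   ] z [ 0.995  0.093 -0.026] jawyaw 5.36 q [-0.16 -0.11  1.71 -0.02  1.57 -0.26]
shift mm [264.   23.2 -18.7]
turn deg 3 [1.45 2.37 0.56]
turn deg 183 [   0.88 -177.62   -2.25]
```

Emit:
carry_out(
  motion=[0.048,0,-0.004,0.5,1,0.2,-1,0.048,0.003,-0.004,0.5,1,0.2,-1,0.045,0.005,-0.004,0.3,0.3,0.1,-1,0.042,0.005,-0.004,0,0,0,-1,0.03,0.005,-0.003,0,0,0,-1],
)

```text
t: 16.05
tool_pos: [0.4974, -0.2619, 0.2365]
orientation: [-1.234, 1.171, -1.175]
force: [0.9, 0.1, -2.6]
opening: 0.0556
```

Emit:
carry_out(
  motion=[0.025,0,0,0,0,0,-1,0.012,0.01,0,0,0,0,-1,0,0,0,0,0,0,-1,0,0,0,0,0,0,-1,0,0,0,0,0,0,-1],
)

```text
t: 16.55
tool_pos: [0.4968, -0.302, 0.2245]
orientation: [-1.232, 1.178, -1.175]
force: [0.6, -0.0, -3.0]
opening: 0.056
```

```bash
python3 - <<'E'
from h import *
goto([.510,-.302,.11],3)
E
```

```text
t 16.55 pos [ 0.4968 -0.302   0.2245] open 0.056 F [ 0.6 -0.  -3. ]
axes x [ 0.045 -0.999  0.   ] y [-0.003 -0.    -1.   ] z [ 0.999  0.045 -0.003] jawyaw 2.56 q [-0.63  0.09  1.56 -0.    1.5  -0.68]
shift mm [  0.6 114.5  13.5]
turn deg 3 [ 0.14 -0.44  0.01]
turn deg 183 [ -0.01 179.56   0.23]
```

Emit:
carry_out(
  motion=[0.002,0.025,0.013,0,-0.4,0,-1,0.001,0.03,0,0,0,0,-1,0.001,0.03,0,0,0,0,-1,0.001,0.02,0,0,0,0,-1,0,0.008,0,0,0,0,-1],
)

```text
t: 17.05
tool_pos: [0.515, -0.3011, 0.1134]
orientation: [-1.236, 1.159, -1.17]
force: [-1.3, 0.2, -3.3]
opening: 0.0553
```

```bash
python3 - <<'E'
from h import *
goto([.510,-.302,.0865],3)
E
```

```text
t 17.05 pos [ 0.515  -0.3011  0.1134] open 0.0553 F [-1.3  0.2 -3.3]
axes x [ 0.06  -0.998  0.004] y [ 0.005 -0.004 -1.   ] z [0.998 0.06  0.005] jawyaw 3.45 q [-0.61  0.21  1.64 -0.    1.29 -0.68]
shift mm [ 0.5 26.9 -5.2]
turn deg 3 [-0.29  0.45  0.24]
turn deg 183 [   0.37 -179.55    0.45]
```

Emit:
carry_out(
  motion=[0,0.016,-0.004,-0.3,0.3,0.2,-1,0,0,0,0,0,0,-1,0,0.006,0,0,0,0,-1,0,0,0,0,0,0,-1,0,0,0,0,0,0,-1],
)

```text
t: 17.55
tool_pos: [0.5124, -0.3, 0.0924]
orientation: [-1.236, 1.165, -1.169]
force: [0.1, -0.6, -3.0]
opening: 0.0561
```

```bash
python3 - <<'E'
from h import *
goto([.510,-.302,.0865],3)
E
```

```text
t 17.55 pos [ 0.5124 -0.3     0.0924] open 0.0561 F [ 0.1 -0.6 -3. ]
axes x [ 0.057 -0.998  0.002] y [ 0.002 -0.002 -1.   ] z [0.998 0.057 0.002] jawyaw 3.27 q [-0.62  0.22  1.65 -0.    1.26 -0.67]
shift mm [ 1.9  5.9 -2.6]
turn deg 3 [-0.09  0.27  0.09]
turn deg 183 [   0.15 -179.73    0.14]
```

Emit:
carry_out(
  motion=[0,0.005,0,0,0,0,-1,0,0,0,0,0,0,-1,0,0.003,0,0,0,0,-1,0,0,0,0,0,0,-1,0,0,0,0,0,0,-1],
)

```text
t: 18.05
tool_pos: [0.5146, -0.3021, 0.0878]
orientation: [-1.235, 1.16, -1.175]
force: [-0.9, 0.6, -3.1]
opening: 0.0558
```

Emit:
carry_out(
  motion=[0,0.002,0,0,0,0,-1,0,0,0,0,0,0,-1,0,0.002,0,0,0,0,-1,0,0,0,0,0,0,-1,0,0,0,0,0,0,-1],
)

```text
t: 18.55
tool_pos: [0.5157, -0.3039, 0.0873]
orientation: [-1.236, 1.156, -1.179]
force: [-0.3, 0.2, -1.4]
opening: 0.0557
```

Emit:
carry_out(
  motion=[0,0.001,0,0,0,0,-1,0,0,0,0,0,0,0.3,0,0,0,0,0,0,0.6,0,0,0,0,0,0,1,0,0,0,0,0,0,1],
)

```text
t: 19.05
tool_pos: [0.5162, -0.3045, 0.0867]
orientation: [-1.236, 1.155, -1.18]
force: [-0.3, -0.3, 0.2]
opening: 0.0794
```

```bash
python3 - <<'E'
from h import *
goto([.510,-.302,.0865],3)
im=imaging.read_camera("scene"); cv2.imwrite("pics/s7.png",cv2.resize(im[50:250,130:370],None,fx=3,fy=3,interpolation=cv2.INTER_CUBIC))
E
```

```text
t 19.05 pos [ 0.5162 -0.3045  0.0867] open 0.0794 F [-0.3 -0.3  0.2]
axes x [ 0.056 -0.998  0.011] y [ 0.011 -0.01  -1.   ] z [0.998 0.056 0.01 ] jawyaw 3.24 q [-0.62  0.23  1.66 -0.    1.24 -0.67]
shift mm [-2.9  0.1 -6.1]
turn deg 3 [-0.58  0.23  0.63]
turn deg 183 [   0.99 -179.76    0.9 ]
```

View pics/s7.png

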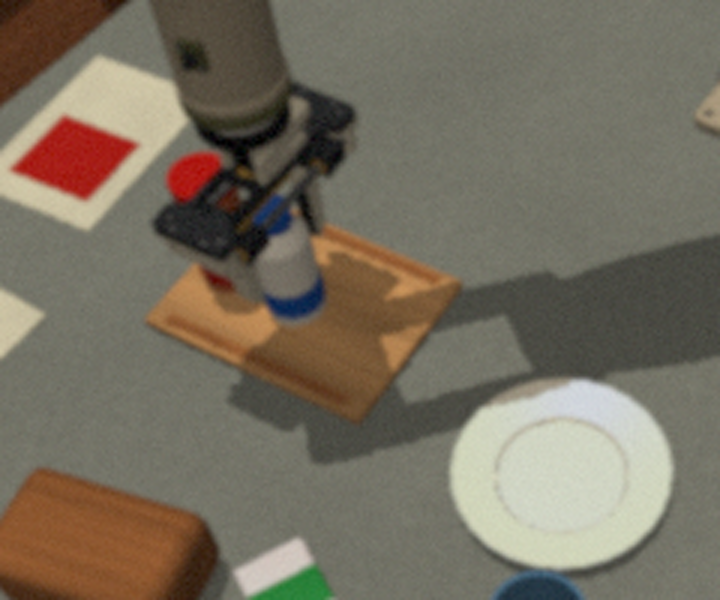

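Emit:
carry_out(
  motion=[0,0,0,0,0,0,1,0,-0.015,0,0,0,0,1,0,-0.04,0,0,0,0,1,0,-0.045,0,0,0,0,1,0,-0.045,0,0,0,0,1],
)

```text
t: 19.6
tool_pos: [0.5103, -0.2998, 0.229]
orientation: [-1.238, 1.169, -1.167]
force: [1.1, -0.4, -1.2]
opening: 0.0931
```

Emit:
carry_out(
  motion=[-0.02,-0.01,0,0,0,0,1,-0.045,0,0.002,0,-0.5,0,1,-0.05,0,0.002,0,-0.5,0,1,-0.05,0,0.002,0,-1,0,1,-0.05,0,0.002,0,-1,0,1],
)

```text
t: 20.1
tool_pos: [0.5074, -0.0882, 0.2558]
orientation: [-1.253, 1.115, -1.154]
force: [0.7, 0.2, 0.2]
opening: 0.0931
```

```bash
python3 - <<'E'
from h import *
goto([.508,.2175,.21],6.3)
E
```

```text
t 20.1 pos [ 0.5074 -0.0882  0.2558] open 0.0931 F [0.7 0.2 0.2]
axes x [ 0.1   -0.995  0.016] y [ 0.019 -0.014 -1.   ] z [0.995 0.1   0.017] jawyaw 5.76 q [-0.27 -0.13  1.71 -0.01  1.53 -0.37]
shift mm [-304.7   41.6   30.5]
turn deg 6.3 [-0.97 -0.54  0.9 ]
turn deg 186.3 [ -1.4  179.44  -1.52]
```

Emit:
carry_out(
  motion=[-0.05,0,0.006,-0.3,-0.3,0.3,1,-0.05,0,0.006,-0.3,0,0.3,1,-0.05,0.005,0.006,-0.3,0,0.3,1,-0.048,0.005,0.006,0,0,0,1,-0.042,0.01,0.005,0,0,0,1],
)

```text
t: 20.6
tool_pos: [0.5109, 0.1568, 0.2444]
orientation: [-1.247, 1.121, -1.137]
force: [0.8, 0.0, 0.8]
opening: 0.0932
```

Emit:
carry_out(
  motion=[-0.03,0.01,0.002,0,0,0,1,-0.015,0.01,0,0,0,0,1,0,0,0,0,0,0,1,0,0,0,0,0,0,1,0,0,0,0,0,0,1],
)

```text
t: 21.1
tool_pos: [0.5071, 0.2091, 0.2287]
orientation: [-1.246, 1.113, -1.131]
force: [0.8, -0.7, -0.1]
opening: 0.0933
```

```bash
python3 - <<'E'
from h import *
goto([.508,.2175,.18],6.3)
E
```

```text
t 21.1 pos [0.5071 0.2091 0.2287] open 0.0933 F [ 0.8 -0.7 -0.1]
axes x [ 0.114 -0.993 -0.002] y [ 0.018  0.004 -1.   ] z [0.993 0.114 0.018] jawyaw 6.54 q [ 0.3  -0.02  1.66 -0.    1.48  0.18]
shift mm [-8.2 48.8  1. ]
turn deg 6.3 [-1.02  0.24 -0.09]
turn deg 186.3 [  -0.14 -179.76    1.6 ]
```

Emit:
carry_out(
  motion=[-0.008,0.015,0.001,-1,0.2,-0.1,1,0,0.025,0,0,0,0,1,0,0,0,0,0,0,1,0,0,0,0,0,0,1,0,0,0,0,0,0,1],
)

```text
t: 21.6
tool_pos: [0.5113, 0.2128, 0.1946]
orientation: [-1.25, 1.127, -1.136]
force: [-0.1, -0.3, -0.4]
opening: 0.0933
```

```bash
python3 - <<'E'
from h import *
goto([.508,.2175,.0825],6.3)
im=imaging.read_camera("scene"); cv2.imwrite("pics/s8.png",cv2.resize(im[130:310,360:540],None,fx=3.3,fy=3.3,interpolation=cv2.INTER_CUBIC))
E
```

```text
t 21.6 pos [0.5113 0.2128 0.1946] open 0.0933 F [-0.1 -0.3 -0.4]
axes x [ 0.103 -0.995 -0.   ] y [ 0.008  0.001 -1.   ] z [0.995 0.103 0.008] jawyaw 5.93 q [ 0.3   0.02  1.68 -0.    1.43  0.2 ]
shift mm [ -5.  112.1  -3.7]
turn deg 6.3 [-0.45 -0.37 -0.01]
turn deg 186.3 [  0.02 179.63  -0.7 ]
```

View pics/s8.png

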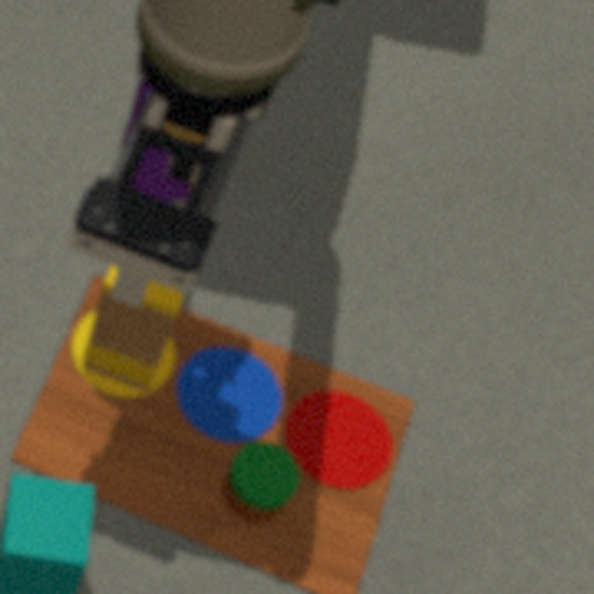

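Emit:
carry_out(
  motion=[-0.005,0.022,-0.004,-0.4,-0.3,0,1,0.001,0.025,-0.001,0,0,0,1,0.001,0.025,-0.001,0,0,0,1,0,0.015,0,0,0,0,1,0,0.008,0,0,0,0,1],
)

```text
t: 22.15
tool_pos: [0.5117, 0.2163, 0.1064]
orientation: [-1.243, 1.12, -1.134]
force: [-0.5, -1.2, 0.4]
opening: 0.0932
```

```bash
python3 - <<'E'
from h import *
goto([.508,.2175,.0825],6.3)
E
```

```text
t 22.15 pos [0.5117 0.2163 0.1064] open 0.0932 F [-0.5 -1.2  0.4]
axes x [ 0.107 -0.994 -0.003] y [ 0.016  0.005 -1.   ] z [0.994 0.107 0.016] jawyaw 6.16 q [ 0.31  0.1   1.77 -0.    1.26  0.2 ]
shift mm [-1.5 23.8 -3.9]
turn deg 6.3 [-0.93 -0.14 -0.19]
turn deg 186.3 [  0.29 179.85  -1.46]
```

Emit:
carry_out(
  motion=[-0.001,0.017,-0.004,-0.9,-0.1,-0.2,1,0,0,0,0,0,0,1,0,0.005,0,0,0,0,1,0,0,0,0,0,0,1,0,0,0,0,0,0,1],
)

```text
t: 22.65
tool_pos: [0.5091, 0.2174, 0.0846]
orientation: [-1.258, 1.127, -1.129]
force: [0.1, -0.4, -0.5]
opening: 0.0931
```

```bash
python3 - <<'E'
from h import *
goto([.508,.2175,.0825],6.3)
E
```

```text
t 22.65 pos [0.5091 0.2174 0.0846] open 0.0931 F [ 0.1 -0.4 -0.5]
axes x [ 0.109 -0.994  0.   ] y [ 0.001  0.    -1.   ] z [0.994 0.109 0.001] jawyaw 6.27 q [ 0.31  0.13  1.77 -0.    1.23  0.2 ]
shift mm [-0.2  2.1 -1.1]
turn deg 6.3 [-0.08 -0.03  0.  ]
turn deg 186.3 [ -0.01 179.97  -0.12]
```

Well aligned; close and lift.

Emit:
carry_out(
  motion=[0,0.001,-0.001,0,0,0,-1,0,0,0,0,0,0,-1,0,0,0,0,0,0,-1,0,0,0,0,0,0,-1,0,0,0,0,0,0,-1],
)

```text
t: 23.15
tool_pos: [0.5091, 0.2177, 0.0854]
orientation: [-1.255, 1.126, -1.13]
force: [-0.4, -0.1, -0.7]
opening: 0.0574
```

Emit:
carry_out(
  motion=[0,0,0,0,0,0,-1,0,0,0,0,0,0,-1,0,0,0,0,0,0,-1,0,0,0,0,0,0,-1,0,-0.01,0,0,0,0,-1],
)

```text
t: 23.65
tool_pos: [0.5076, 0.2171, 0.094]
orientation: [-1.258, 1.128, -1.129]
force: [-1.0, -0.3, -2.4]
opening: 0.0519
```

```bash
python3 - <<'E'
from h import *
goto([.505,-.222,.235],3)
E
```

```text
t 23.65 pos [0.5076 0.2171 0.094 ] open 0.0519 F [-1.  -0.3 -2.4]
axes x [ 0.109 -0.994  0.   ] y [ 0.001 -0.    -1.   ] z [0.994 0.109 0.001] jawyaw 6.26 q [ 0.31  0.12  1.77 -0.    1.25  0.2 ]
shift mm [ 436.3 -140.9  -50.4]
turn deg 3 [-0.04  3.26  0.01]
turn deg 183 [   0.02 -176.74    0.06]
```

Emit:
carry_out(
  motion=[0,-0.035,0,0,0,0,-1,0,-0.045,0,0,0,0,-1,0,-0.045,0,0,0,0,-1,0.02,-0.02,-0.002,0,0,0,-1,0.04,0,-0.004,0,0,0,-1],
)

```text
t: 24.15
tool_pos: [0.5061, 0.1587, 0.2461]
orientation: [-1.263, 1.126, -1.123]
force: [0.8, -0.5, -2.2]
opening: 0.0522
```

Emit:
carry_out(
  motion=[0.048,0,-0.005,-0.1,0.4,-0.1,-1,0.048,0,-0.005,-0.1,0.4,-0.1,-1,0.048,0,-0.005,0,0.5,0,-1,0.048,0,-0.005,0,0.5,0,-1,0.048,0,-0.005,0,0.5,0,-1],
)

```text
t: 24.65
tool_pos: [0.5053, -0.0887, 0.2527]
orientation: [-1.247, 1.147, -1.154]
force: [0.9, -0.5, -2.6]
opening: 0.0516
```

```bash
python3 - <<'E'
from h import *
goto([.507,-.222,.22],3)
E
```

```text
t 24.65 pos [ 0.5053 -0.0887  0.2527] open 0.0516 F [ 0.9 -0.5 -2.6]
axes x [ 0.079 -0.997  0.004] y [ 0.003 -0.004 -1.   ] z [0.997 0.079 0.002] jawyaw 4.55 q [-0.27 -0.12  1.71 -0.    1.55 -0.35]
shift mm [132.9  33.2  -8.9]
turn deg 3 [-0.13  1.55  0.22]
turn deg 183 [   0.35 -178.45    0.2 ]
```

Emit:
carry_out(
  motion=[0.045,0,-0.004,0,0.8,0,-1,0.035,0.005,-0.003,0,0.4,0,-1,0.025,0.01,0,0,0,0,-1,0.012,0.01,0,0,0,0,-1,0,0,0,0,0,0,-1],
)

```text
t: 25.15
tool_pos: [0.5039, -0.2169, 0.2302]
orientation: [-1.234, 1.167, -1.179]
force: [-0.6, 0.5, -2.5]
opening: 0.0518
```

```bash
python3 - <<'E'
from h import *
goto([.509,-.222,.11],3)
E
```

```text
t 25.15 pos [ 0.5039 -0.2169  0.2302] open 0.0518 F [-0.6  0.5 -2.5]
axes x [ 0.049 -0.999  0.006] y [ 0.004 -0.006 -1.   ] z [0.999 0.049 0.004] jawyaw 2.83 q [-0.5  -0.01  1.65 -0.    1.5  -0.55]
shift mm [  4.6 120.3   4.3]
turn deg 3 [-0.23 -0.17  0.36]
turn deg 183 [ -0.56 179.83  -0.36]
```

Emit:
carry_out(
  motion=[0.003,0.02,0.003,-0.2,0,0.3,-1,0,0.03,0,0,0,0,-1,0,0.03,0,0,0,0,-1,0,0.02,0,0,0,0,-1,0,0.01,0,0,0,0,-1],
)

```text
t: 25.65
tool_pos: [0.5106, -0.214, 0.1215]
orientation: [-1.23, 1.165, -1.173]
force: [-0.3, 0.4, -1.3]
opening: 0.0525
```

```bash
python3 - <<'E'
from h import *
goto([.509,-.222,.0885],3)
E
```

```text
t 25.65 pos [ 0.5106 -0.214   0.1215] open 0.0525 F [-0.3  0.4 -1.3]
axes x [ 0.054 -0.999  0.001] y [ 0.006 -0.001 -1.   ] z [0.999 0.054 0.006] jawyaw 3.09 q [-0.49  0.09  1.75  0.    1.3  -0.55]
shift mm [ 7.9 33.  -2.2]
turn deg 3 [-0.33  0.09  0.05]
turn deg 183 [   0.08 -179.91    0.53]
```

Emit:
carry_out(
  motion=[0.007,0.018,-0.002,-0.3,0,0,-1,0,0,0,0,0,0,-1,0,0.01,0,0,0,0,-1,0,0,0,0,0,0,-1,0,0,0,0,0,0,-1],
)

```text
t: 26.15
tool_pos: [0.5103, -0.2196, 0.0931]
orientation: [-1.235, 1.166, -1.169]
force: [1.2, -0.5, -0.9]
opening: 0.052
```

```bash
python3 - <<'E'
from h import *
goto([.509,-.222,.0885],3)
E
```

```text
t 26.15 pos [ 0.5103 -0.2196  0.0931] open 0.052 F [ 1.2 -0.5 -0.9]
axes x [ 0.057 -0.998  0.001] y [ 0.001 -0.001 -1.   ] z [0.998 0.057 0.001] jawyaw 3.24 q [-0.5   0.13  1.76 -0.    1.25 -0.56]
shift mm [ 2.3  4.6 -1.4]
turn deg 3 [-0.07  0.24  0.05]
turn deg 183 [   0.08 -179.76    0.12]
```

Emit:
carry_out(
  motion=[0.001,0.004,-0.001,0,0,0,-1,0,0,0,0,0,0,-1,0,0.002,0,0,0,0,-1,0,0,0,0,0,0,-1,0,0,0,0,0,0,-1],
)

```text
t: 26.65
tool_pos: [0.5108, -0.2218, 0.0891]
orientation: [-1.234, 1.163, -1.172]
force: [-0.1, 0.1, -1.8]
opening: 0.0521
```

Emit:
carry_out(
  motion=[0,0.002,0,0,0,0,-1,0,0,0,0,0,0,-1,0,0,0,0,0,0,0.3,0,0,0,0,0,0,0.7,0,0,0,0,0,0,1],
)

```text
t: 27.15
tool_pos: [0.5118, -0.2225, 0.0894]
orientation: [-1.233, 1.16, -1.174]
force: [0.1, 1.1, 1.0]
opening: 0.0719
```

Emit:
carry_out(
  motion=[0,0,0,0,0,0,1,0,-0.015,0,0,0,0,1,0,-0.04,0,0,0,0,1,0,-0.045,0,0,0,0,1,0,-0.045,0,0,0,0,1],
)

```text
t: 27.65
tool_pos: [0.5061, -0.2193, 0.2324]
orientation: [-1.238, 1.174, -1.162]
force: [1.2, 0.1, -0.8]
opening: 0.0926
```

Emit:
carry_out(
  motion=[-0.02,-0.01,0,0,0,0,1,-0.045,0,0.004,0,0,0,1,-0.05,0,0.005,0,0,0,1,-0.05,0,0.005,0,0,0,1,-0.04,0,0.004,0,0,0,1],
)

```text
t: 28.15
tool_pos: [0.5175, -0.0152, 0.2604]
orientation: [-1.225, 1.161, -1.187]
force: [1.1, 0.1, 0.1]
opening: 0.0927
```

```bash
python3 - <<'E'
from h import *
goto()
for n in("scene","top"):
    im=imaging.read_camera(n); cv2.imwrite(f"pics/{n}9.png",im)
E
```

```text
t 28.15 pos [ 0.5175 -0.0152  0.2604] open 0.0927 F [1.1 0.1 0.1]
axes x [ 0.046 -0.999  0.007] y [ 0.015 -0.007 -1.   ] z [0.999 0.046 0.015] jawyaw 2.65 q [-0.13 -0.12  1.7  -0.    1.55 -0.17]
```

View pics/scene9.png

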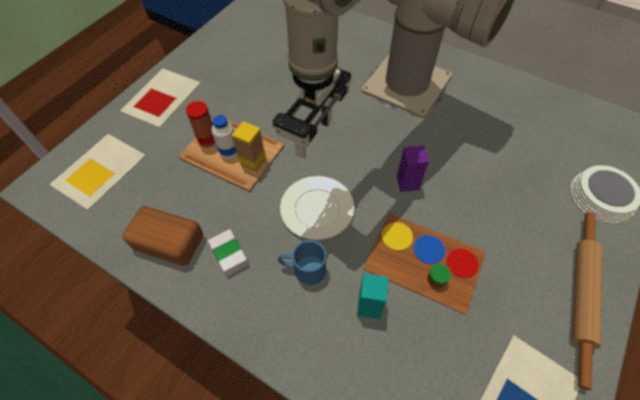

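View pics/top9.png

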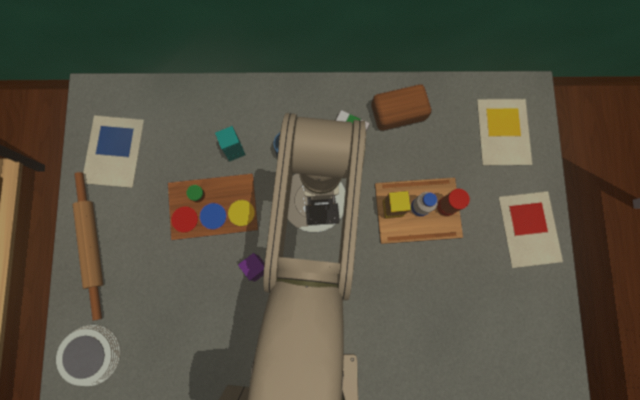

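```bash
python3 - <<'E'
from seg import *
im={n:cv2.imread(f"pics/{n}9.png") for n in("scene","top")}
B={"scene":(370,210,500,300),"top":(160,170,265,245)}
B2={"scene":(180,90,285,180),"top":(380,180,480,225)}
for nm,hue,v in(("red",0,100),("blue",110,85),("yellow",26,100),("green",60,50)):
    c={n:max(comps(im[n],B[n],hue,v,110),key=lambda r:r[0]) for n in im}
    z=.009 if nm!="green" else .048
    print("tray",nm,atz("scene",c["scene"][2],z)[:2].round(4),atz("top",c["top"][2],z)[:2].round(4),tri(c["scene"][2],c["top"][2])[0].round(4))
for nm,hue,v,z in(("red",0,110,.140),("blue",110,105,.140),("yellow",26,120,.140)):
    for n in im:
        for r in comps(im[n],B2[n],hue,v,110): print("board",nm,n,round(r[0]),atz(n,r[2],z)[:2].round(4))
E
```

```text
tray red [0.4899 0.3772] [0.4895 0.3787] [0.4897 0.3779 0.0092]
tray blue [0.4995 0.2968] [0.4978 0.2974] [0.4983 0.2973 0.0071]
tray yellow [0.5076 0.2156] [0.5065 0.2169] [0.5069 0.2162 0.0083]
tray green [0.5636 0.3424] [0.5591 0.342 ] [0.5605 0.3431 0.042 ]
board red scene 290 [ 0.5177 -0.3815]
board red top 347 [ 0.5156 -0.3807]
board blue scene 115 [ 0.5172 -0.3038]
board blue top 122 [ 0.5145 -0.3028]
board yellow scene 380 [ 0.5135 -0.2226]
board yellow top 405 [ 0.5119 -0.222 ]
```

Emit:
carry_out(
  motion=[-0.035,0,0.004,-0.4,-0.5,0.2,1,-0.048,0,0.005,-0.4,-0.5,0.2,1,-0.05,0,0.005,0,-0.8,0,1,-0.05,0,0.006,0,-0.9,0,0.5,-0.05,0,0.006,0,-0.9,0,0.5],
)

```text
t: 28.75
tool_pos: [0.5282, 0.2199, 0.266]
orientation: [-1.255, 1.123, -1.134]
force: [0.6, -0.3, -0.4]
opening: 0.0812
```

```bash
python3 - <<'E'
from h import *
goto([.561,.3415,.2],6.3)
E
```

```text
t 28.75 pos [0.5282 0.2199 0.266 ] open 0.0812 F [ 0.6 -0.3 -0.4]
axes x [ 0.108 -0.994  0.003] y [ 0.007 -0.002 -1.   ] z [0.994 0.108 0.007] jawyaw 6.2 q [ 0.31  0.04  1.53 -0.    1.56  0.2 ]
shift mm [-117.5   66.    45.3]
turn deg 6.3 [-0.4  -0.1   0.15]
turn deg 186.3 [ -0.24 179.9   -0.63]
```

Emit:
carry_out(
  motion=[-0.045,0.01,0.016,-0.2,0,0.1,0.5,-0.035,0.02,0.013,-0.2,0,0,0.5,-0.022,0.02,0.009,0,0,0,0.5,-0.01,0.01,0.004,0,0,0,0.5,0,0,0,0,0,0,0.5],
)

```text
t: 29.25
tool_pos: [0.5599, 0.3442, 0.2099]
orientation: [-1.256, 1.121, -1.127]
force: [-0.4, -0.7, -0.2]
opening: 0.0699
```

```bash
python3 - <<'E'
from h import *
goto([.561,.3415,.085],6.3)
E
```

```text
t 29.25 pos [0.5599 0.3442 0.2099] open 0.0699 F [-0.4 -0.7 -0.2]
axes x [ 0.114 -0.993 -0.001] y [ 0.006  0.001 -1.   ] z [0.993 0.114 0.006] jawyaw 6.54 q [ 0.47  0.29  1.36 -0.    1.49  0.36]
shift mm [  2.9 124.9   0.1]
turn deg 6.3 [-0.33  0.25 -0.04]
turn deg 186.3 [  -0.07 -179.75    0.52]
```

Emit:
carry_out(
  motion=[0.003,0.025,0,-0.3,0.2,0,0.5,0,0.035,0,0,0,0,0.5,0,0.03,0,0,0,0,0.5,0,0.02,0,0,0,0,0.5,0,0.01,0,0,0,0,0.5],
)

```text
t: 29.75
tool_pos: [0.5667, 0.3348, 0.097]
orientation: [-1.247, 1.124, -1.135]
force: [-0.1, 0.7, 0.3]
opening: 0.0695
```

```bash
python3 - <<'E'
from h import *
goto([.561,.3415,.032],6.3)
im=imaging.read_camera("scene"); cv2.imwrite("pics/s10.png",cv2.resize(im[130:310,360:540],None,fx=3.3,fy=3.3,interpolation=cv2.INTER_CUBIC))
E
```

```text
t 29.75 pos [0.5667 0.3348 0.097 ] open 0.0695 F [-0.1  0.7  0.3]
axes x [ 0.105 -0.994 -0.002] y [ 0.011  0.003 -1.   ] z [0.994 0.105 0.012] jawyaw 6.04 q [ 0.46  0.37  1.47 -0.    1.29  0.35]
shift mm [-7.1 65.  -5.7]
turn deg 6.3 [-0.66 -0.26 -0.12]
turn deg 186.3 [  0.19 179.74  -1.04]
```

View pics/s10.png

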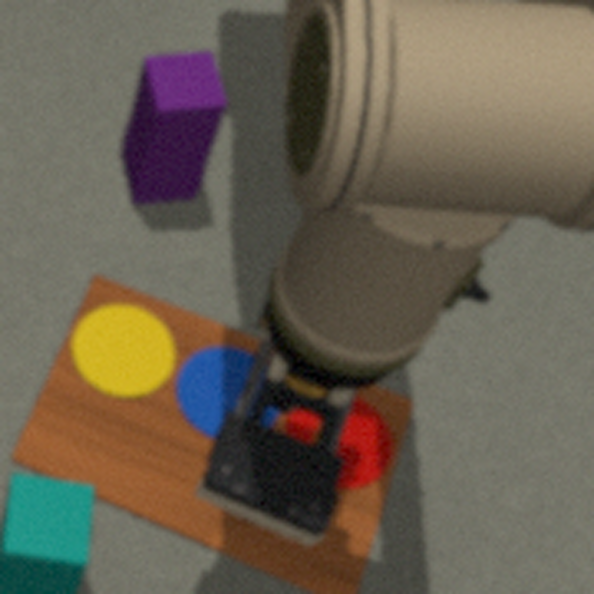

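Emit:
carry_out(
  motion=[-0.007,0.01,-0.006,-0.6,-0.2,-0.1,0.5,0,0,0,0,0,0,0.5,0,0.012,0,0,0,0,0.5,0,0,0,0,0,0,0.5,0,0,0,0,0,0,0.5],
)

```text
t: 30.3
tool_pos: [0.5622, 0.3411, 0.078]
orientation: [-1.253, 1.127, -1.131]
force: [-0.3, -0.1, -0.1]
opening: 0.0701
```

```bash
python3 - <<'E'
from h import *
goto([.561,.3415,.032],6.3)
E
```

```text
t 30.3 pos [0.5622 0.3411 0.078 ] open 0.0701 F [-0.3 -0.1 -0.1]
axes x [ 0.108 -0.994 -0.002] y [ 0.005  0.002 -1.   ] z [0.994 0.108 0.005] jawyaw 6.17 q [ 0.47  0.4   1.47 -0.    1.27  0.36]
shift mm [-0.4 46.  -1.4]
turn deg 6.3 [-0.31 -0.13 -0.1 ]
turn deg 186.3 [  0.16 179.87  -0.49]
```

Emit:
carry_out(
  motion=[0,0.014,-0.002,-0.3,-0.1,-0.1,0.5,0,0,0,0,0,0,0.5,0,0.016,0,0,0,0,0.5,0,0,0,0,0,0,0.5,0,0,0,0,0,0,0.5],
)

```text
t: 30.8
tool_pos: [0.5603, 0.3411, 0.0455]
orientation: [-1.259, 1.128, -1.128]
force: [-0.8, -0.4, 0.8]
opening: 0.0693
```

```bash
python3 - <<'E'
from h import *
goto([.561,.3415,.032],6.3)
E
```

```text
t 30.8 pos [0.5603 0.3411 0.0455] open 0.0693 F [-0.8 -0.4  0.8]
axes x [ 0.11  -0.994  0.   ] y [ 0. -0. -1.] z [0.994 0.11  0.   ] jawyaw 6.3 q [ 0.47  0.44  1.49 -0.    1.22  0.36]
shift mm [-0.3 13.5  0.8]
turn deg 6.3 [-0.01  0.    0.  ]
turn deg 186.3 [   0.   -180.      0.02]
```

Emit:
carry_out(
  motion=[0,0.012,0,0,0,0,0.5,0,0,0,0,0,0,0.5,0,0,0,0,0,0,0.5,0,0,0,0,0,0,-1,0,0,0,0,0,0,-1],
  squeeze=15,
)

```text
t: 31.3
tool_pos: [0.5602, 0.3411, 0.0324]
orientation: [-1.259, 1.128, -1.128]
force: [-0.6, -0.5, 0.2]
opening: 0.0581
```

Emit:
carry_out(
  motion=[0,0,0,0,0,0,-1,0,0,0,0,0,0,-1,0,0,0,0,0,0,-1,0,0,0,0,0,0,-1,0,0,0,0,0,0,-1],
)

```text
t: 31.8
tool_pos: [0.5606, 0.3413, 0.0331]
orientation: [-1.258, 1.127, -1.128]
force: [0.5, -0.2, -1.0]
opening: 0.0461
```

Emit:
carry_out(
  motion=[0,-0.015,0,0,0,0,-1,0,-0.035,0,0,0,0,-1,0,-0.04,0,0,0,0,-1,0,-0.03,0,0,0,0,-1,0.015,-0.01,-0.002,0,0,0,-1],
)

```text
t: 32.3
tool_pos: [0.5578, 0.3262, 0.1681]
orientation: [-1.264, 1.129, -1.126]
force: [0.4, 0.8, -0.6]
opening: 0.0457
```

```bash
python3 - <<'E'
from h import *
goto([.5406,.0033,.15],6.3)
im=imaging.read_camera("scene"); cv2.imwrite("pics/s11.png",cv2.resize(im[130:310,360:540],None,fx=3.3,fy=3.3,interpolation=cv2.INTER_CUBIC))
E
```

```text
t 32.3 pos [0.5578 0.3262 0.1681] open 0.0457 F [ 0.4  0.8 -0.6]
axes x [ 0.111 -0.994  0.001] y [-0.004 -0.002 -1.   ] z [ 0.994  0.111 -0.005] jawyaw 6.38 q [0.45 0.3  1.43 0.   1.42 0.34]
shift mm [318.9  18.8 -52.9]
turn deg 6.3 [0.26 0.08 0.07]
turn deg 186.3 [   0.11 -179.92   -0.41]
```

View pics/s11.png

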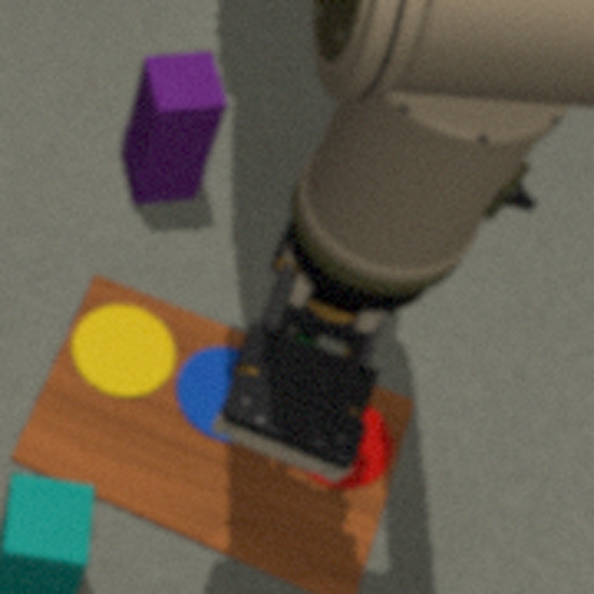

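Emit:
carry_out(
  motion=[0.035,-0.01,-0.006,0.2,0,0,-1,0.048,0,-0.008,0,0,0,-1,0.048,0,-0.008,0,0,0,-1,0.048,0,-0.008,0,0,0,-1,0.045,0,-0.008,0,0,0,-1],
)

```text
t: 32.85
tool_pos: [0.5455, 0.0958, 0.1833]
orientation: [-1.258, 1.118, -1.125]
force: [0.4, 0.0, -1.1]
opening: 0.0455
```

```bash
python3 - <<'E'
from h import *
goto([.5406,.0033,.15],6.3)
E
```

```text
t 32.85 pos [0.5455 0.0958 0.1833] open 0.0455 F [ 0.4  0.  -1.1]
axes x [ 0.117 -0.993  0.   ] y [ 0.006  0.001 -1.   ] z [0.993 0.117 0.006] jawyaw 6.74 q [ 0.08  0.03  1.69  0.    1.41 -0.04]
shift mm [ 91.2  33.3 -15.9]
turn deg 6.3 [-0.33  0.44  0.01]
turn deg 186.3 [   0.01 -179.56    0.52]
```

Emit:
carry_out(
  motion=[0.035,0.005,-0.006,-0.2,0.3,0,-1,0.028,0.01,-0.005,0,0,0,-1,0.016,0.015,-0.003,0,0,0,-1,0.006,0.01,0,0,0,0,-1,0,0,0,0,0,0,-1],
)

```text
t: 33.35
tool_pos: [0.5403, 0.0007, 0.1441]
orientation: [-1.254, 1.128, -1.135]
force: [-0.4, -0.0, -1.3]
opening: 0.0455
```

```bash
python3 - <<'E'
from h import *
goto([.5406,.0033,.07],6.3)
E
```

```text
t 33.35 pos [0.5403 0.0007 0.1441] open 0.0455 F [-0.4 -0.  -1.3]
axes x [ 0.104 -0.995  0.002] y [ 0.005 -0.001 -1.   ] z [0.995 0.104 0.004] jawyaw 5.95 q [-0.09  0.03  1.77 -0.    1.34 -0.2 ]
shift mm [-2.6 74.1  0.2]
turn deg 6.3 [-0.25 -0.35  0.09]
turn deg 186.3 [ -0.14 179.65  -0.4 ]
```

Emit:
carry_out(
  motion=[-0.002,0.015,0,-0.2,-0.3,0,-1,0,0.025,0,0,0,0,-1,0,0.02,0,0,0,0,-1,0,0.008,0,0,0,0,-1,0,0,0,0,0,0,-1],
)

```text
t: 33.85
tool_pos: [0.5416, 0.0084, 0.0735]
orientation: [-1.26, 1.122, -1.126]
force: [-0.4, -0.4, -1.1]
opening: 0.0455
```

```bash
python3 - <<'E'
from h import *
goto([.5406,.0033,.032],6.3)
E
```

```text
t 33.85 pos [0.5416 0.0084 0.0735] open 0.0455 F [-0.4 -0.4 -1.1]
axes x [ 0.115 -0.993  0.   ] y [ 0.003 -0.    -1.   ] z [0.993 0.115 0.003] jawyaw 6.59 q [-0.08  0.11  1.82  0.    1.21 -0.19]
shift mm [ 4.9 41.5 -1.7]
turn deg 6.3 [-0.15  0.29  0.02]
turn deg 186.3 [   0.03 -179.71    0.24]
```

Emit:
carry_out(
  motion=[0.005,0.015,-0.001,-0.1,0.2,0,-1,0,0,0,0,0,0,-1,0,0.014,0,0,0,0,-1,0,0,0,0,0,0,-1,0,0,0,0,0,0,-1],
)

```text
t: 34.35
tool_pos: [0.5431, 0.0039, 0.0443]
orientation: [-1.258, 1.122, -1.128]
force: [0.3, 0.5, -0.9]
opening: 0.0453
```

```bash
python3 - <<'E'
from h import *
goto([.5406,.0033,.032],6.3)
E
```

```text
t 34.35 pos [0.5431 0.0039 0.0443] open 0.0453 F [ 0.3  0.5 -0.9]
axes x [ 0.112 -0.994  0.001] y [ 0.004 -0.    -1.   ] z [0.994 0.112 0.004] jawyaw 6.46 q [-0.09  0.16  1.83 -0.    1.15 -0.2 ]
shift mm [ 0.3 12.3 -2.6]
turn deg 6.3 [-0.24  0.16  0.05]
turn deg 186.3 [   0.08 -179.84    0.37]
```

Emit:
carry_out(
  motion=[0,0.009,-0.003,-0.2,0.1,0,-1,0,0,0,0,0,0,-1,0,0.002,0,0,0,0,-1,0,0,0,0,0,0,-1,0,0,0,0,0,0,-1],
)

```text
t: 34.85
tool_pos: [0.5406, 0.0033, 0.0333]
orientation: [-1.259, 1.126, -1.129]
force: [0.2, -0.6, -1.4]
opening: 0.0457
```

```bash
python3 - <<'E'
from h import *
goto([.5406,.0033,.032],6.3)
E
```

```text
t 34.85 pos [0.5406 0.0033 0.0333] open 0.0457 F [ 0.2 -0.6 -1.4]
axes x [ 0.11  -0.994  0.001] y [ 0.002 -0.001 -1.   ] z [0.994 0.11  0.002] jawyaw 6.33 q [-0.09  0.17  1.84 -0.    1.13 -0.2 ]
shift mm [-0.   1.3  0. ]
turn deg 6.3 [-0.1   0.03  0.07]
turn deg 186.3 [   0.11 -179.97    0.15]
```

Emit:
carry_out(
  motion=[0,0.002,0,0,0,0,-1,0,0,0,0,0,0,-1,0,0,0,0,0,0,0.2,0,0,0,0,0,0,0.5,0,0,0,0,0,0,0.5],
)

```text
t: 35.35
tool_pos: [0.5417, 0.0032, 0.0323]
orientation: [-1.257, 1.124, -1.13]
force: [-1.3, 0.4, -0.2]
opening: 0.065
```

Emit:
carry_out(
  motion=[0,0,0,0,0,0,0.5,0,-0.015,0,0,0,0,0.5,0,-0.035,0,0,0,0,0.5,0,-0.045,0,0,0,0,1,0,-0.045,0,0,0,0,1],
)

```text
t: 35.85
tool_pos: [0.5354, 0.0038, 0.1709]
orientation: [-1.267, 1.136, -1.122]
force: [0.8, 0.2, 0.8]
opening: 0.0817
```

Emit:
carry_out(
  motion=[0.02,-0.045,0,0,0.5,0,1,0.035,-0.02,-0.004,0,1,0,1,0.045,0,-0.006,0,1,0,1,0.035,0,-0.006,0,0.8,0,1,0.02,0,-0.002,0,0,0,1],
)

```text
t: 36.35
tool_pos: [0.5354, -0.1544, 0.2563]
orientation: [-1.231, 1.156, -1.176]
force: [0.1, 0.2, 0.3]
opening: 0.0929
```

```bash
python3 - <<'E'
from h import *
goto([.512,-.223,.2],3)
im=imaging.read_camera("scene"); cv2.imwrite("pics/s12.png",im)
E
```

```text
t 36.35 pos [ 0.5354 -0.1544  0.2563] open 0.0929 F [0.1 0.2 0.3]
axes x [ 0.057 -0.998  0.005] y [ 0.011 -0.005 -1.   ] z [0.998 0.057 0.011] jawyaw 3.29 q [-0.37 -0.    1.59 -0.    1.54 -0.43]
shift mm [ 66.9  56.4 -27.9]
turn deg 3 [-0.62  0.29  0.31]
turn deg 183 [   0.49 -179.7     0.98]
```

View pics/s12.png

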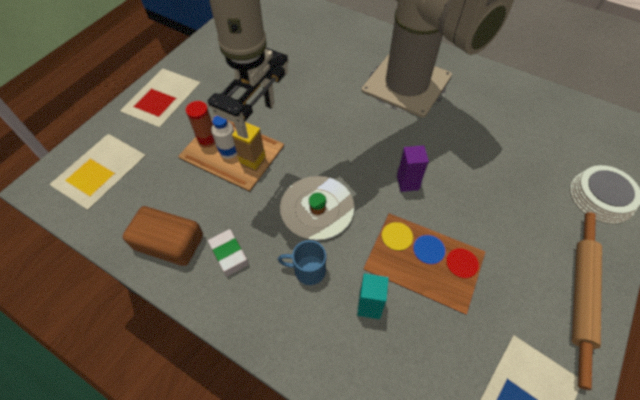

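Emit:
carry_out(
  motion=[0.035,0.02,-0.015,-0.3,0.2,0.2,1,0.022,0.02,-0.009,-0.3,0,0.1,1,0.01,0.01,-0.004,0,0,0,1,0,0,0,0,0,0,1,0,0,0,0,0,0,1],
  squeeze=25,
)

```text
t: 36.9
tool_pos: [0.5119, -0.2274, 0.2115]
orientation: [-1.231, 1.165, -1.177]
force: [0.2, 0.6, 0.2]
opening: 0.0928
```

```bash
python3 - <<'E'
from h import *
goto([.512,-.2225,.09],3.2)
E
```

```text
t 36.9 pos [ 0.5119 -0.2274  0.2115] open 0.0928 F [0.2 0.6 0.2]
axes x [ 0.051 -0.999  0.004] y [ 0.007 -0.003 -1.   ] z [0.999 0.051 0.007] jawyaw 2.94 q [-0.51  0.03  1.64  0.    1.46 -0.56]
shift mm [ -5.3 121.5  -0.5]
turn deg 3.2 [-0.38 -0.26  0.2 ]
turn deg 183.2 [ -0.32 179.74  -0.6 ]
```

Emit:
carry_out(
  motion=[-0.005,0.02,-0.001,-0.4,-0.2,0.2,1,0,0.028,-0.001,0,0,0,1,0,0.028,-0.001,0,0,0,1,0,0.018,0,0,0,0,1,0,0.008,0,0,0,0,1],
)

```text
t: 37.4
tool_pos: [0.513, -0.2166, 0.1079]
orientation: [-1.235, 1.158, -1.167]
force: [0.5, 0.6, -0.0]
opening: 0.0931
```

```bash
python3 - <<'E'
from h import *
goto([.512,-.2225,.09],3.2)
E
```

```text
t 37.4 pos [ 0.513  -0.2166  0.1079] open 0.0931 F [ 0.5  0.6 -0. ]
axes x [ 0.062 -0.998  0.002] y [ 0.006 -0.001 -1.   ] z [0.998 0.062 0.006] jawyaw 3.55 q [-0.49  0.11  1.75  0.    1.27 -0.56]
shift mm [ 5.8 17.9 -1.4]
turn deg 3.2 [-0.34  0.35  0.1 ]
turn deg 183.2 [   0.16 -179.65    0.53]
```

Emit:
carry_out(
  motion=[0.006,0.015,-0.001,-0.3,0.3,0,1,0,0,0,0,0,0,1,0,0,0,0,0,0,1,0,0,0,0,0,0,1,0,0,0,0,0,0,1],
)

```text
t: 37.9
tool_pos: [0.5135, -0.2213, 0.0921]
orientation: [-1.237, 1.165, -1.167]
force: [-0.3, -0.3, -0.4]
opening: 0.0931
```

```bash
python3 - <<'E'
from h import *
goto([.512,-.2225,.09],3.2)
E
```

```text
t 37.9 pos [ 0.5135 -0.2213  0.0921] open 0.0931 F [-0.3 -0.3 -0.4]
axes x [ 0.059 -0.998  0.002] y [ 0.    -0.001 -1.   ] z [0.998 0.059 0.   ] jawyaw 3.37 q [-0.5   0.14  1.75 -0.    1.25 -0.56]
shift mm [ 1.1  2.1 -1.5]
turn deg 3.2 [-0.02  0.17  0.09]
turn deg 183.2 [   0.14 -179.83    0.04]
```

Emit:
carry_out(
  motion=[0.001,0.002,-0.001,0,0,0,1,0,0,0,0,0,0,-1,0,0,0,0,0,0,-1,0,0,0,0,0,0,-1,0,0,0,0,0,0,-1],
)

```text
t: 38.4
tool_pos: [0.5137, -0.2234, 0.0922]
orientation: [-1.236, 1.162, -1.17]
force: [0.1, -0.2, 0.2]
opening: 0.0657
```

Emit:
carry_out(
  motion=[0,0,0,0,0,0,-1,0,0,0,0,0,0,-1,0,0,0,0,0,0,-1,0,0,0,0,0,0,-1,0,0,0,0,0,0,-1],
)

```text
t: 38.9
tool_pos: [0.5135, -0.2235, 0.0922]
orientation: [-1.236, 1.162, -1.17]
force: [-1.1, -0.0, 0.2]
opening: 0.0521
```

Emit:
carry_out(
  motion=[0,-0.01,0,0,0,0,-1,0,-0.03,0,0,0,0,-1,0,-0.045,0,0,0,0,-1,0,-0.045,0,0,0,0,-1,-0.02,-0.02,0,0,0,0,-1],
)

```text
t: 39.4
tool_pos: [0.5079, -0.202, 0.2426]
orientation: [-1.239, 1.174, -1.162]
force: [0.4, -0.2, -1.4]
opening: 0.0519
```

```bash
python3 - <<'E'
from h import *
goto([.5066,.2152,.23],6.3)
E
```

```text
t 39.4 pos [ 0.5079 -0.202   0.2426] open 0.0519 F [ 0.4 -0.2 -1.4]
axes x [ 0.056 -0.998 -0.003] y [-0.008  0.003 -1.   ] z [ 0.998  0.056 -0.008] jawyaw 3.23 q [-0.47 -0.01  1.62 -0.    1.53 -0.53]
shift mm [-416.6   13.7   22.3]
turn deg 6.3 [ 0.43 -3.07 -0.18]
turn deg 186.3 [  0.28 176.93   0.66]
```

Emit:
carry_out(
  motion=[-0.04,-0.003,0.002,0.2,-0.4,-0.1,-1,-0.048,0,0.002,0.2,-0.4,-0.1,-1,-0.05,0,0.002,0,-0.4,0,-1,-0.05,0,0.003,0,-0.4,0,-1,-0.05,0,0.003,0,-0.4,0,-1],
)

```text
t: 39.9
tool_pos: [0.5052, 0.036, 0.2547]
orientation: [-1.243, 1.136, -1.157]
force: [2.1, -0.0, -1.4]
opening: 0.0519
```

Emit:
carry_out(
  motion=[-0.048,0,0.003,0,-0.4,0,-1,-0.045,0,0.003,0,-0.4,0,-1,-0.035,0,0.002,0,0,0,-1,-0.022,0,0.001,0,0,0,-1,-0.01,0,0,0,0,0,-1],
)

```text
t: 40.4
tool_pos: [0.4961, 0.2081, 0.257]
orientation: [-1.249, 1.12, -1.141]
force: [0.2, -0.6, -2.0]
opening: 0.052
```

```bash
python3 - <<'E'
from h import *
goto([.5066,.2142,.2],6.3)
E
```

```text
t 40.4 pos [0.4961 0.2081 0.257 ] open 0.052 F [ 0.2 -0.6 -2. ]
axes x [ 0.104 -0.995  0.004] y [ 0.014 -0.003 -1.   ] z [0.994 0.104 0.014] jawyaw 5.99 q [ 0.31 -0.06  1.65 -0.01  1.54  0.2 ]
shift mm [-5.2 57.1 10.3]
turn deg 6.3 [-0.8  -0.31  0.23]
turn deg 186.3 [ -0.37 179.68  -1.26]
```

Emit:
carry_out(
  motion=[-0.004,0.02,0.01,-0.8,-0.3,0.2,-1,0,0.03,0,0,0,0,-1,0,0.03,0,0,0,0,-1,0,0.025,0,0,0,0,-1,0,0.012,0,0,0,0,-1],
)

```text
t: 40.9
tool_pos: [0.5087, 0.2136, 0.1418]
orientation: [-1.255, 1.122, -1.129]
force: [0.1, -0.2, -2.9]
opening: 0.0517
```

```bash
python3 - <<'E'
from h import *
goto([.5066,.2142,.11],6.3)
E
```

```text
t 40.9 pos [0.5087 0.2136 0.1418] open 0.0517 F [ 0.1 -0.2 -2.9]
axes x [ 0.112 -0.994 -0.   ] y [ 0.007  0.001 -1.   ] z [0.994 0.112 0.007] jawyaw 6.42 q [ 0.31  0.06  1.74 -0.    1.33  0.19]
shift mm [-0.8 31.8 -2.2]
turn deg 6.3 [-0.4   0.12 -0.01]
turn deg 186.3 [  -0.01 -179.88    0.63]
```

Emit:
carry_out(
  motion=[0,0.018,-0.002,-0.4,0.1,0,-1,0,0,0,0,0,0,-1,0,0.016,0,0,0,0,-1,0,0,0,0,0,0,-1,0,0,0,0,0,0,-1],
)

```text
t: 41.4
tool_pos: [0.508, 0.212, 0.1085]
orientation: [-1.258, 1.129, -1.129]
force: [0.7, 0.1, -1.9]
opening: 0.0521
```

```bash
python3 - <<'E'
from h import *
goto([.5066,.2142,.09],6.3)
E
```

```text
t 41.4 pos [0.508  0.212  0.1085] open 0.0521 F [ 0.7  0.1 -1.9]
axes x [ 0.108 -0.994  0.   ] y [ 0. -0. -1.] z [0.994 0.108 0.   ] jawyaw 6.2 q [ 0.3   0.1   1.77 -0.    1.28  0.19]
shift mm [-2.4 18.5 -1.1]
turn deg 6.3 [-0.02 -0.1   0.  ]
turn deg 186.3 [ -0.   179.9   -0.03]
```

Emit:
carry_out(
  motion=[-0.002,0.012,-0.001,0,-0.1,0,-1,0,0,0,0,0,0,-1,0,0.004,0,0,0,0,-1,0,0,0,0,0,0,-1,0,0,0,0,0,0,-1],
)

```text
t: 41.9
tool_pos: [0.5088, 0.2148, 0.0949]
orientation: [-1.254, 1.124, -1.129]
force: [0.2, -0.3, -1.6]
opening: 0.0523
```

```bash
python3 - <<'E'
from h import *
goto([.5066,.2142,.09],6.3)
E
```

```text
t 41.9 pos [0.5088 0.2148 0.0949] open 0.0523 F [ 0.2 -0.3 -1.6]
axes x [ 0.11  -0.994 -0.001] y [ 0.005  0.002 -1.   ] z [0.994 0.11  0.006] jawyaw 6.31 q [ 0.31  0.11  1.78 -0.    1.25  0.2 ]
shift mm [ 0.4  4.9 -2.3]
turn deg 6.3 [-0.32  0.01 -0.06]
turn deg 186.3 [  -0.09 -179.99    0.5 ]
```

Emit:
carry_out(
  motion=[0,0.004,-0.002,-0.3,0,0,-1,0,0,0,0,0,0,-1,0,0.001,0,0,0,0,-1,0,0,0,0,0,0,-1,0,0,0,0,0,0,-1],
)

```text
t: 42.4
tool_pos: [0.5068, 0.2146, 0.0897]
orientation: [-1.259, 1.128, -1.127]
force: [0.6, 1.0, -2.6]
opening: 0.0524
```

```bash
python3 - <<'E'
from h import *
goto([.5066,.2142,.089],6.3)
E
```

```text
t 42.4 pos [0.5068 0.2146 0.0897] open 0.0524 F [ 0.6  1.  -2.6]
axes x [ 0.11  -0.994 -0.001] y [-0.     0.001 -1.   ] z [0.994 0.11  0.   ] jawyaw 6.31 q [0.31 0.12 1.78 0.   1.24 0.2 ]
shift mm [ 0.4  0.7 -0.2]
turn deg 6.3 [-0.    0.01 -0.06]
turn deg 186.3 [  -0.09 -179.99    0.  ]
```

Right on target; settle and release.

Emit:
carry_out(
  motion=[0,0.002,0,0,0,0,-1,0,0,0,0,0,0,-1,0,0,0,0,0,0,0.3,0,0,0,0,0,0,0.7,0,0,0,0,0,0,1],
)

```text
t: 42.9
tool_pos: [0.5081, 0.2154, 0.0905]
orientation: [-1.255, 1.126, -1.127]
force: [-0.2, -0.8, 0.3]
opening: 0.0714
```

Emit:
carry_out(
  motion=[0,0,0,0,0,0,1,0,-0.015,0,0,0,0,1,0,-0.04,0,0,0,0,1,0,-0.045,0,0,0,0,1,0,-0.045,0,0,0,0,1],
)

```text
t: 43.4
tool_pos: [0.5028, 0.2133, 0.2337]
orientation: [-1.269, 1.136, -1.123]
force: [1.0, 0.2, 1.2]
opening: 0.0929
```

Emit:
carry_out(
  motion=[0.02,-0.01,0,0,0,0,1,0.045,0,-0.003,0,0,0,1,0.05,0,-0.003,0,0.5,0,1,0.05,0,-0.003,0,0.5,0,1,0.05,0,-0.003,0,0.5,0,1],
)

```text
t: 43.9
tool_pos: [0.5186, 0.0006, 0.2621]
orientation: [-1.242, 1.132, -1.143]
force: [1.5, -0.1, -0.8]
opening: 0.093
```

```bash
cat > meas.py <<'E'
from seg import *
import sys
def snap(tag):
    im={}
    for n in("scene","top"):
        im[n]=imaging.read_camera(n); cv2.imwrite(f"pics/{n}{tag}.png",im[n])
    return im
BIAS={"scene":np.array([.0016,.0003]),"top":np.array([-.0008,.001])}
def tops(im,cols,region,z=.137):
    for nm in cols:
        hue,v={"red":(0,125),"blue":(110,105),"yellow":(26,130),"green":(60,60)}[nm]
        for n in im:
            for r in comps(im[n],region[n],hue,v,110): print(nm,n,round(r[0]),r[2].round(1),(atz(n,r[2],z)[:2]-BIAS[n]).round(4))
TRAY={"scene":(370,190,500,300),"top":(150,170,265,245)}
E
python3 - <<'E'
from meas import *
goto([.5162,-.3045,.2],3.2)
im=snap(13)
tops(im,["yellow"],TRAY)
cv2.imwrite("pics/s13.png",cv2.resize(im["scene"][130:310,360:540],None,fx=3.3,fy=3.3,interpolation=cv2.INTER_CUBIC))
E
```

```text
t 43.9 pos [0.5186 0.0006 0.2621] open 0.093 F [ 1.5 -0.1 -0.8]
axes x [ 0.094 -0.996 -0.002] y [ 0.012  0.003 -1.   ] z [0.995 0.094 0.012] jawyaw 5.4 q [-0.1  -0.11  1.69  0.    1.55 -0.2 ]
shift mm [303.7  61.  -31.9]
turn deg 3.2 [-0.68  2.2  -0.15]
turn deg 183.2 [  -0.23 -177.8     1.06]
yellow scene 519 [405.6 210. ] [0.5069 0.2161]
yellow scene 39 [409.2 240.3] [0.5702 0.2548]
yellow scene 55 [391.2 245.6] [0.6012 0.228 ]
yellow top 377 [233.1 204.6] [0.5074 0.2156]
yellow top 46 [240.6 223.3] [0.4573 0.1951]
```

View pics/s13.png

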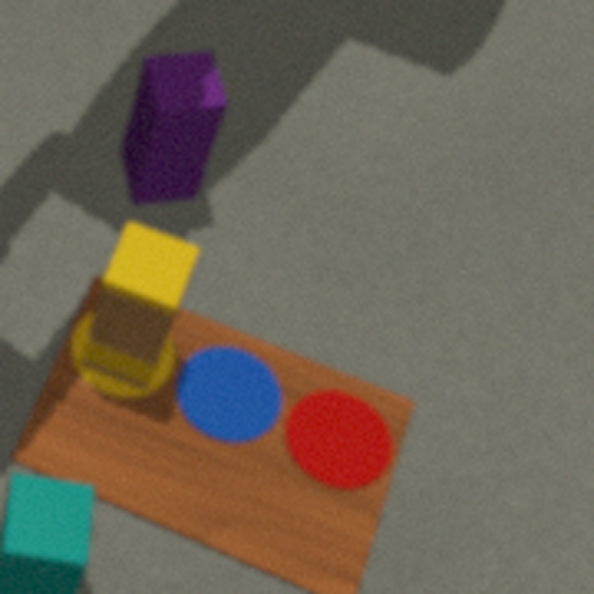

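Emit:
carry_out(
  motion=[0.05,0,-0.005,-0.3,0.5,0,1,0.05,0,-0.005,-0.3,0.5,0,1,0.05,0.003,-0.005,0,0.5,0,1,0.048,0.005,-0.005,0,0.5,0,1,0.042,0.008,-0.005,0,0,0,1],
)

```text
t: 44.5
tool_pos: [0.5128, -0.2403, 0.2529]
orientation: [-1.229, 1.159, -1.171]
force: [1.1, 0.7, 1.4]
opening: 0.0932
```

Emit:
carry_out(
  motion=[0.032,0.01,-0.002,0,0,0,1,0.015,0.01,0,0,0,0,1,0,0,0,0,0,0,1,0,0,0,0,0,0,1,0,0,0,0,0,0,1],
)

```text
t: 45.0
tool_pos: [0.5136, -0.2905, 0.2344]
orientation: [-1.227, 1.162, -1.174]
force: [0.1, 0.3, -1.1]
opening: 0.093
```

```bash
python3 - <<'E'
from h import *
goto([.5162,-.304,.18],3.2)
E
```

```text
t 45.0 pos [ 0.5136 -0.2905  0.2344] open 0.093 F [ 0.1  0.3 -1.1]
axes x [ 0.054 -0.999  0.   ] y [ 0.01  0.   -1.  ] z [0.998 0.054 0.01 ] jawyaw 3.09 q [-0.61  0.1   1.53  0.01  1.51 -0.66]
shift mm [13.6 54.4  1.3]
turn deg 3.2 [-0.6  -0.11  0.02]
turn deg 183.2 [ -0.03 179.89  -0.94]
```

Emit:
carry_out(
  motion=[0.013,0.02,0.001,-0.6,-0.1,0,1,0,0.018,0,0,0,0,1,0,0,0,0,0,0,1,0,0,0,0,0,0,1,0,0,0,0,0,0,1],
)

```text
t: 45.5
tool_pos: [0.5194, -0.2977, 0.2013]
orientation: [-1.237, 1.157, -1.167]
force: [-0.4, 0.5, -0.4]
opening: 0.0927
```

```bash
python3 - <<'E'
from h import *
goto([.5162,-.304,.089],3.2)
E
```

```text
t 45.5 pos [ 0.5194 -0.2977  0.2013] open 0.0927 F [-0.4  0.5 -0.4]
axes x [ 0.064 -0.998  0.003] y [ 0.006 -0.003 -1.   ] z [0.998 0.064 0.005] jawyaw 3.67 q [-0.61  0.14  1.54  0.    1.45 -0.67]
shift mm [  5.7 112.3  -4.2]
turn deg 3.2 [-0.31  0.47  0.17]
turn deg 183.2 [   0.27 -179.53    0.49]
```

Emit:
carry_out(
  motion=[0.006,0.02,-0.004,-0.3,0.4,0.2,1,0,0.025,-0.001,0,0,0,1,0,0.025,-0.001,0,0,0,1,0,0.015,0,0,0,0,1,0,0.008,0,0,0,0,1],
)

```text
t: 46.0
tool_pos: [0.5158, -0.3063, 0.1075]
orientation: [-1.234, 1.161, -1.173]
force: [-0.8, 0.6, -0.4]
opening: 0.0928
```

```bash
python3 - <<'E'
from h import *
goto([.5162,-.304,.089],3.2)
E
```

```text
t 46.0 pos [ 0.5158 -0.3063  0.1075] open 0.0928 F [-0.8  0.6 -0.4]
axes x [ 0.057 -0.998  0.005] y [ 0.006 -0.004 -1.   ] z [0.998 0.057 0.006] jawyaw 3.25 q [-0.62  0.22  1.63  0.    1.28 -0.68]
shift mm [-2.4 18.5  0.4]
turn deg 3.2 [-0.34  0.05  0.26]
turn deg 183.2 [   0.41 -179.95    0.54]
```

Emit:
carry_out(
  motion=[-0.003,0.017,0,-0.3,0,0.2,1,0,0,0,0,0,0,1,0,0,0,0,0,0,1,0,0,0,0,0,0,1,0,0,0,0,0,0,1],
)

```text
t: 46.5
tool_pos: [0.516, -0.3036, 0.0893]
orientation: [-1.236, 1.167, -1.168]
force: [-0.4, -0.4, 0.7]
opening: 0.0928
```

```bash
python3 - <<'E'
from h import *
goto([.5162,-.304,.089],3.2)
E
```

```text
t 46.5 pos [ 0.516  -0.3036  0.0893] open 0.0928 F [-0.4 -0.4  0.7]
axes x [ 0.056 -0.998  0.001] y [ 0.    -0.001 -1.   ] z [0.998 0.056 0.   ] jawyaw 3.23 q [-0.62  0.24  1.64 -0.    1.26 -0.67]
shift mm [0.4 0.3 0.2]
turn deg 3.2 [-0.01  0.03  0.05]
turn deg 183.2 [   0.08 -179.97    0.02]
```

Emit:
carry_out(
  motion=[0,0,0,0,0,0,-1,0,0,0,0,0,0,-1,0,0,0,0,0,0,-1,0,0,0,0,0,0,-1,0,0,0,0,0,0,-1],
)

```text
t: 47.0
tool_pos: [0.5173, -0.3045, 0.0919]
orientation: [-1.235, 1.163, -1.172]
force: [-3.7, -0.2, 2.6]
opening: 0.0573
```

Emit:
carry_out(
  motion=[0,0,0,0,0,0,-1,0,0,0,0,0,0,-1,0,0,0,0,0,0,-1,0,0,0,0,0,0,-1,0,-0.01,0,0,0,0,-1],
)

```text
t: 47.5
tool_pos: [0.5159, -0.3037, 0.1002]
orientation: [-1.236, 1.167, -1.169]
force: [-0.6, -0.4, -2.8]
opening: 0.0555
```

Emit:
carry_out(
  motion=[0,-0.035,0,0,0,0,-1,0,-0.045,0,0,0,0,-1,0,-0.045,0,0,0,0,-1,-0.02,-0.025,0,0,0,0,-1,-0.04,0,0,0,0,0,-1],
)

```text
t: 48.0
tool_pos: [0.5103, -0.2446, 0.2561]
orientation: [-1.235, 1.174, -1.168]
force: [0.8, 0.9, -3.9]
opening: 0.056
```

```bash
python3 - <<'E'
from h import *
goto([.4978,.2967,.235],6.3)
E
```

```text
t 48.0 pos [ 0.5103 -0.2446  0.2561] open 0.056 F [ 0.8  0.9 -3.9]
axes x [ 0.052 -0.999 -0.001] y [-0.004  0.001 -1.   ] z [ 0.999  0.052 -0.004] jawyaw 2.96 q [-0.54  0.03  1.56 -0.    1.55 -0.59]
shift mm [-541.2   21.8   15.5]
turn deg 6.3 [ 0.2  -3.34 -0.09]
turn deg 186.3 [  0.13 176.66   0.31]
```

Emit:
carry_out(
  motion=[-0.048,0,0.001,0.1,-0.3,0,-1,-0.05,0,0.001,0.1,-0.3,0,-1,-0.05,0,0.001,0,-0.4,0,-1,-0.05,0,0.002,0,-0.4,0,-1,-0.05,0,0.002,0,-0.4,0,-1],
)

```text
t: 48.5
tool_pos: [0.5008, 0.005, 0.261]
orientation: [-1.241, 1.147, -1.154]
force: [1.4, -0.1, -3.9]
opening: 0.056
```

Emit:
carry_out(
  motion=[-0.05,0,0.002,-0.2,-0.4,0.1,-1,-0.05,0,0.002,-0.2,-0.4,0.1,-1,-0.05,0,0.002,0,0,0,-1,-0.045,0,0.002,0,0,0,-1,-0.038,0.003,0.001,0,0,0,-1],
)

```text
t: 49.0
tool_pos: [0.486, 0.2424, 0.2615]
orientation: [-1.249, 1.141, -1.137]
force: [-0.2, 0.0, -2.8]
opening: 0.0558
```

```bash
python3 - <<'E'
from h import *
goto([.4978,.2967,.21],6.3)
E
```

```text
t 49.0 pos [0.486  0.2424 0.2615] open 0.0558 F [-0.2  0.  -2.8]
axes x [ 0.094 -0.996 -0.004] y [ 0.001  0.004 -1.   ] z [0.996 0.094 0.001] jawyaw 5.4 q [ 0.37 -0.04  1.62  0.    1.56  0.27]
shift mm [-52.7  51.8  16.8]
turn deg 6.3 [-0.07 -0.9  -0.21]
turn deg 186.3 [  0.32 179.1   -0.1 ]
```

Emit:
carry_out(
  motion=[-0.026,0.01,0.008,0,-0.5,-0.2,-1,-0.016,0.015,0.006,0,-0.3,0,-1,-0.006,0.015,0.003,0,0,0,-1,0,0.01,0,0,0,0,-1,0,0,0,0,0,0,-1],
)

```text
t: 49.5
tool_pos: [0.4955, 0.2988, 0.2104]
orientation: [-1.261, 1.124, -1.123]
force: [0.4, 0.4, -1.2]
opening: 0.0559
```

```bash
python3 - <<'E'
from h import *
goto([.4978,.2967,.11],6.3)
E
```

```text
t 49.5 pos [0.4955 0.2988 0.2104] open 0.0559 F [ 0.4  0.4 -1.2]
axes x [ 0.116 -0.993 -0.001] y [-0.     0.001 -1.   ] z [ 0.993  0.116 -0.   ] jawyaw 6.65 q [0.45 0.09 1.59 0.   1.47 0.34]
shift mm [  2.5 100.4   2. ]
turn deg 6.3 [ 0.    0.35 -0.04]
turn deg 186.3 [  -0.06 -179.65   -0.  ]
```

Emit:
carry_out(
  motion=[0.002,0.02,0.001,0,0.3,0,-1,0,0.027,-0.001,0,0,0,-1,0,0.025,-0.001,0,0,0,-1,0,0.015,0,0,0,0,-1,0,0.006,0,0,0,0,-1],
)

```text
t: 50.0
tool_pos: [0.4979, 0.2917, 0.1191]
orientation: [-1.252, 1.129, -1.134]
force: [-0.6, 0.4, -3.0]
opening: 0.0557
```

```bash
python3 - <<'E'
from h import *
goto([.4978,.2967,.088],6.3)
E
```

```text
t 50.0 pos [0.4979 0.2917 0.1191] open 0.0557 F [-0.6  0.4 -3. ]
axes x [ 0.104 -0.995 -0.001] y [ 0.005  0.002 -1.   ] z [0.995 0.104 0.005] jawyaw 5.94 q [ 0.44  0.15  1.69 -0.    1.3   0.34]
shift mm [-4.9 31.1  0.3]
turn deg 6.3 [-0.31 -0.36 -0.06]
turn deg 186.3 [  0.09 179.64  -0.49]
```

Emit:
carry_out(
  motion=[-0.004,0.014,0,-0.3,-0.3,0,-1,0,0,0,0,0,0,-1,0,0.01,0,0,0,0,-1,0,0,0,0,0,0,-1,0,0,0,0,0,0,-1],
)

```text
t: 50.5
tool_pos: [0.4995, 0.296, 0.096]
orientation: [-1.255, 1.128, -1.129]
force: [-0.0, 0.2, -2.7]
opening: 0.0559
```

```bash
python3 - <<'E'
from h import *
goto([.4978,.2967,.088],6.3)
E
```

```text
t 50.5 pos [0.4995 0.296  0.096 ] open 0.0559 F [-0.   0.2 -2.7]
axes x [ 0.108 -0.994 -0.002] y [ 0.003  0.002 -1.   ] z [0.994 0.108 0.003] jawyaw 6.2 q [0.45 0.19 1.69 0.   1.26 0.34]
shift mm [-0.9  8.  -1.6]
turn deg 6.3 [-0.17 -0.1  -0.12]
turn deg 186.3 [  0.19 179.9   -0.27]
```

Emit:
carry_out(
  motion=[-0.001,0.006,-0.002,-0.2,-0.1,-0.1,-1,0,0,0,0,0,0,-1,0,0.001,0,0,0,0,-1,0,0,0,0,0,0,-1,0,0,0,0,0,0,-1],
)

```text
t: 51.0
tool_pos: [0.4979, 0.2975, 0.0898]
orientation: [-1.258, 1.127, -1.127]
force: [-0.4, 0.1, -1.6]
opening: 0.056
```

```bash
python3 - <<'E'
from h import *
goto([.4978,.2967,.088],6.3)
E
```

```text
t 51.0 pos [0.4979 0.2975 0.0898] open 0.056 F [-0.4  0.1 -1.6]
axes x [ 0.11  -0.994 -0.001] y [ 0.001  0.001 -1.   ] z [0.994 0.11  0.001] jawyaw 6.33 q [0.45 0.19 1.7  0.   1.25 0.34]
shift mm [ 0.8  1.8 -0.2]
turn deg 6.3 [-0.07  0.03 -0.05]
turn deg 186.3 [  -0.08 -179.97    0.11]
```

Emit:
carry_out(
  motion=[0.001,0.002,0,0,0,0,-1,0,0,0,0,0,0,-1,0,0.001,0,0,0,0,-1,0,0,0,0,0,0,-1,0,0,0,0,0,0,-1],
)

```text
t: 51.5
tool_pos: [0.4989, 0.2973, 0.089]
orientation: [-1.255, 1.126, -1.127]
force: [-1.5, 0.0, -1.1]
opening: 0.0559
```

Emit:
carry_out(
  motion=[0,0.002,-0.001,-0.2,0,0,-1,0,0,0,0,0,0,-1,0,0,0,0,0,0,0.3,0,0,0,0,0,0,0.7,0,0,0,0,0,0,1],
)

```text
t: 52.0
tool_pos: [0.4997, 0.2978, 0.0892]
orientation: [-1.254, 1.126, -1.126]
force: [0.2, -0.1, 0.6]
opening: 0.0723
```

Emit:
carry_out(
  motion=[0,0,0,0,0,0,1,0,-0.015,0,0,0,0,1,0,-0.04,0,0,0,0,1,0,-0.045,0,0,0,0,1,0,-0.045,0,0,0,0,1],
)

```text
t: 52.5
tool_pos: [0.4944, 0.2948, 0.2317]
orientation: [-1.27, 1.134, -1.124]
force: [0.6, 0.4, 0.0]
opening: 0.0928
```

Emit:
carry_out(
  motion=[0.02,-0.01,0,0,0,0,1,0.045,0,-0.003,0,0,0,1,0.05,0,-0.003,0,0.3,0,1,0.05,0,-0.003,0,0.3,0,1,0.05,0,-0.003,0,0.3,0,1],
)

```text
t: 53.0
tool_pos: [0.5103, 0.0827, 0.2599]
orientation: [-1.244, 1.125, -1.133]
force: [1.4, 0.2, -0.4]
opening: 0.0931
```

Emit:
carry_out(
  motion=[0.05,0,-0.004,-0.2,0.4,0,1,0.05,0,-0.004,-0.2,0.4,0,1,0.05,0,-0.004,0,0.4,0,1,0.05,0,-0.004,0,0.4,0,1,0.05,0,-0.004,0,0.4,0,1],
)

```text
t: 53.5
tool_pos: [0.5121, -0.1676, 0.2666]
orientation: [-1.229, 1.149, -1.163]
force: [0.7, -0.0, -0.4]
opening: 0.0931
```

```bash
python3 - <<'E'
from meas import *
goto([.5159,-.3817,.2],3.2)
im=snap(14)
tops(im,["blue","yellow"],TRAY)
cv2.imwrite("pics/s14.png",cv2.resize(im["scene"][130:310,360:540],None,fx=3.3,fy=3.3,interpolation=cv2.INTER_CUBIC))
E
```

```text
t 53.5 pos [ 0.5121 -0.1676  0.2666] open 0.0931 F [ 0.7 -0.  -0.4]
axes x [ 0.07  -0.998 -0.002] y [ 0.014  0.003 -1.   ] z [0.997 0.069 0.015] jawyaw 3.98 q [-0.42 -0.06  1.63  0.01  1.56 -0.49]
shift mm [214.  66. -12.]
turn deg 3.2 [-0.83  0.78 -0.14]
turn deg 183.2 [  -0.22 -179.21    1.3 ]
blue scene 192 [441.8 224. ] [0.4978 0.298 ]
blue scene 127 [421.2 249.4] [0.5763 0.2852]
blue top 128 [201.8 208.5] [0.4978 0.2972]
blue top 126 [211.5 215.2] [0.4797 0.2713]
yellow scene 518 [405.5 210. ] [0.5071 0.2158]
yellow scene 140 [393.8 236.3] [0.5788 0.2229]
yellow scene 35 [409.3 240.1] [0.5697 0.2547]
yellow top 379 [233.1 204.5] [0.5074 0.2156]
yellow top 132 [243.8 214.6] [0.4804 0.1873]
```

View pics/s14.png

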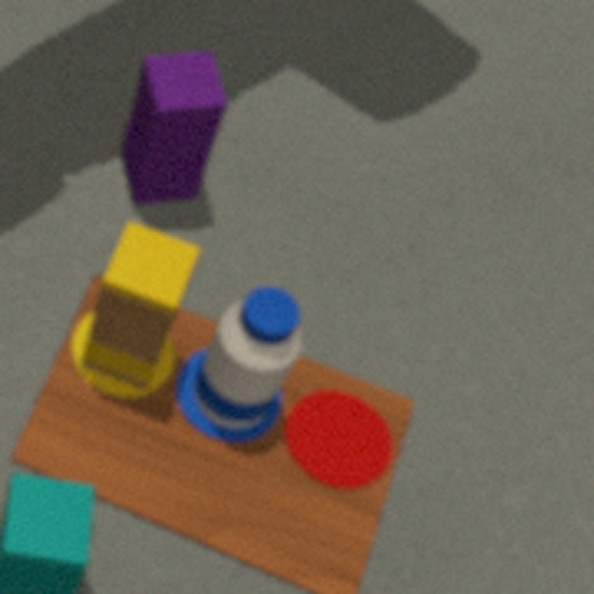

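Milk stands at (.4978,.2976), within 1 mm of its coaster. Now the cocoa tin.

Emit:
carry_out(
  motion=[0.05,0,-0.003,-0.4,0.4,0,1,0.05,0,-0.003,-0.4,0.4,-0.1,1,0.045,0.005,-0.003,0,0,0,1,0.035,0.01,-0.002,0,0,0,1,0.02,0.01,0,0,0,0,1],
)

```text
t: 54.1
tool_pos: [0.5133, -0.3701, 0.2489]
orientation: [-1.231, 1.164, -1.178]
force: [0.0, 0.7, -0.9]
opening: 0.0931
```

```bash
python3 - <<'E'
from h import *
goto([.5159,-.3815,.18],3.2)
E
```

```text
t 54.1 pos [ 0.5133 -0.3701  0.2489] open 0.0931 F [ 0.   0.7 -0.9]
axes x [ 0.052 -0.999  0.005] y [ 0.007 -0.004 -1.   ] z [0.999 0.052 0.007] jawyaw 2.96 q [-0.71  0.21  1.38  0.    1.54 -0.76]
shift mm [11.2 69.   1.5]
turn deg 3.2 [-0.4  -0.24  0.28]
turn deg 183.2 [ -0.44 179.75  -0.63]
```

Emit:
carry_out(
  motion=[0.01,0.02,0.002,-0.4,-0.2,0.3,1,0,0.03,0,0,0,0,1,0,0.01,0,0,0,0,1,0,0,0,0,0,0,1,0,0,0,0,0,0,1],
)

```text
t: 54.6
tool_pos: [0.5167, -0.382, 0.1913]
orientation: [-1.233, 1.169, -1.172]
force: [0.5, -0.5, 0.2]
opening: 0.0928
```

```bash
python3 - <<'E'
from h import *
goto([.5159,-.3815,.088],3.2)
E
```

```text
t 54.6 pos [ 0.5167 -0.382   0.1913] open 0.0928 F [ 0.5 -0.5  0.2]
axes x [ 0.052 -0.999  0.001] y [ 0.002 -0.001 -1.   ] z [0.999 0.052 0.002] jawyaw 3.01 q [-0.72  0.27  1.42  0.    1.45 -0.77]
shift mm [ -0.7 103.3  -0.9]
turn deg 3.2 [-0.1  -0.19  0.06]
turn deg 183.2 [ -0.1  179.81  -0.15]
```

Emit:
carry_out(
  motion=[0,0.02,-0.001,-0.1,-0.1,0,1,0,0.025,-0.001,0,0,0,1,0,0.022,-0.001,0,0,0,1,0,0.012,0,0,0,0,1,0,0.005,0,0,0,0,1],
)

```text
t: 55.1
tool_pos: [0.52, -0.3839, 0.1178]
orientation: [-1.236, 1.152, -1.182]
force: [-0.0, -1.3, -0.1]
opening: 0.0927
```

```bash
python3 - <<'E'
from h import *
goto([.5159,-.3815,.088],3.2)
E
```

```text
t 55.1 pos [ 0.52   -0.3839  0.1178] open 0.0927 F [-0.  -1.3 -0.1]
axes x [ 0.058 -0.998  0.013] y [ 0.013 -0.012 -1.   ] z [0.998 0.058 0.012] jawyaw 3.31 q [-0.72  0.32  1.49 -0.    1.31 -0.77]
shift mm [-3.  29.7 -4.3]
turn deg 3.2 [-0.7   0.1   0.72]
turn deg 183.2 [   1.13 -179.89    1.11]
```

Emit:
carry_out(
  motion=[-0.003,0.015,-0.004,-0.7,0.1,0.7,1,0,0,0,0,0,0,1,0,0.013,0,0,0,0,1,0,0,0,0,0,0,1,0,0,0,0,0,0,1],
)

```text
t: 55.6
tool_pos: [0.5175, -0.382, 0.0911]
orientation: [-1.235, 1.165, -1.17]
force: [-0.3, 0.2, 0.9]
opening: 0.0929
```

```bash
python3 - <<'E'
from h import *
goto([.5159,-.3815,.088],3.2)
E
```

```text
t 55.6 pos [ 0.5175 -0.382   0.0911] open 0.0929 F [-0.3  0.2  0.9]
axes x [ 0.056 -0.998  0.002] y [ 0.002 -0.002 -1.   ] z [0.998 0.056 0.002] jawyaw 3.23 q [-0.72  0.35  1.51 -0.    1.28 -0.77]
shift mm [-0.6  3.1 -1.6]
turn deg 3.2 [-0.13  0.03  0.13]
turn deg 183.2 [   0.21 -179.97    0.2 ]
```

Emit:
carry_out(
  motion=[0,0.002,-0.002,0,0,0,1,0,0,0,0,0,0,-1,0,0,0,0,0,0,-1,0,0,0,0,0,0,-1,0,0,0,0,0,0,-1],
)

```text
t: 56.1
tool_pos: [0.5158, -0.3827, 0.0901]
orientation: [-1.235, 1.164, -1.172]
force: [-0.6, 0.4, 0.3]
opening: 0.0656
```

Emit:
carry_out(
  motion=[0,0,0,0,0,0,-1,0,0,0,0,0,0,-1,0,0,0,0,0,0,-1,0,0,0,0,0,0,-1,0,0,0,0,0,0,-1],
)

```text
t: 56.6
tool_pos: [0.5159, -0.3828, 0.0903]
orientation: [-1.235, 1.163, -1.172]
force: [0.1, 0.5, -0.3]
opening: 0.0559
```

Emit:
carry_out(
  motion=[0,-0.01,0,0,0,0,-1,0,-0.03,0,0,0,0,-1,0,-0.045,0,0,0,0,-1,0,-0.045,0,0,0,0,-1,-0.02,-0.025,0,0,0,0,-1],
)

```text
t: 57.1
tool_pos: [0.5103, -0.3606, 0.2444]
orientation: [-1.235, 1.177, -1.162]
force: [-0.2, 0.3, -1.0]
opening: 0.0561
```

```bash
python3 - <<'E'
from h import *
goto([.4890,.3782,.235],6.3)
E
```

```text
t 57.1 pos [ 0.5103 -0.3606  0.2444] open 0.0561 F [-0.2  0.3 -1. ]
axes x [ 0.054 -0.999 -0.006] y [-0.007  0.005 -1.   ] z [ 0.999  0.054 -0.007] jawyaw 3.11 q [-0.7   0.2   1.39 -0.    1.55 -0.75]
shift mm [-738.8   13.6   18.9]
turn deg 6.3 [ 0.39 -3.19 -0.35]
turn deg 186.3 [  0.54 176.81   0.61]
```

Emit:
carry_out(
  motion=[-0.04,-0.005,0.001,0.2,-0.2,-0.2,-1,-0.05,-0.003,0.001,0.2,-0.2,-0.2,-1,-0.05,0,0.001,0,-0.2,0,-1,-0.05,0,0.001,0,-0.2,0,-1,-0.05,0,0.001,0,-0.2,0,-1],
)

```text
t: 57.6
tool_pos: [0.5021, -0.1217, 0.2626]
orientation: [-1.237, 1.147, -1.175]
force: [1.4, -0.3, -1.6]
opening: 0.0563
```

Emit:
carry_out(
  motion=[-0.05,0,0.002,0,-0.3,0,-1,-0.05,0,0.002,0,-0.3,0,-1,-0.05,0,0.002,0,-0.3,0,-1,-0.05,0,0.002,0,-0.3,0,-1,-0.05,0,0.002,0,-0.3,0,-1],
)

```text
t: 58.1
tool_pos: [0.491, 0.1281, 0.2643]
orientation: [-1.245, 1.124, -1.159]
force: [0.7, -0.4, -1.7]
opening: 0.0562
```

```bash
python3 - <<'E'
from h import *
goto([.4890,.3772,.23],6.3)
E
```

```text
t 58.1 pos [0.491  0.1281 0.2643] open 0.0562 F [ 0.7 -0.4 -1.7]
axes x [ 0.09  -0.996  0.012] y [ 0.019 -0.01  -1.   ] z [0.996 0.09  0.018] jawyaw 5.17 q [ 0.16 -0.15  1.72 -0.01  1.56  0.07]
shift mm [-248.6   31.8   19.8]
turn deg 6.3 [-1.01 -1.14  0.67]
turn deg 186.3 [ -1.05 178.85  -1.57]
```

Emit:
carry_out(
  motion=[-0.05,0,0.004,-0.5,-0.5,0.3,-1,-0.05,0,0.004,-0.5,-0.5,0.3,-1,-0.048,0.003,0.004,0,0,0,-1,-0.04,0.005,0.003,0,0,0,-1,-0.028,0.008,0.002,0,0,0,-1],
)

```text
t: 58.6
tool_pos: [0.4833, 0.3519, 0.2527]
orientation: [-1.255, 1.124, -1.128]
force: [0.3, -0.2, -2.7]
opening: 0.0562
```

```bash
python3 - <<'E'
from h import *
goto([.4890,.3772,.2],6.3)
E
```

```text
t 58.6 pos [0.4833 0.3519 0.2527] open 0.0562 F [ 0.3 -0.2 -2.7]
axes x [ 0.111 -0.994 -0.001] y [ 0.005  0.002 -1.   ] z [0.994 0.111 0.006] jawyaw 6.39 q [ 0.54  0.11  1.48 -0.    1.54  0.43]
shift mm [-24.4  52.7   8.2]
turn deg 6.3 [-0.32  0.09 -0.08]
turn deg 186.3 [  -0.13 -179.91    0.5 ]
```

Emit:
carry_out(
  motion=[-0.014,0.015,0.005,-0.3,0,-0.1,-1,-0.006,0.025,0.002,0,0,0,-1,0,0.012,0,0,0,0,-1,0,0,0,0,0,0,-1,0,0,0,0,0,0,-1],
)

```text
t: 59.1
tool_pos: [0.4859, 0.3778, 0.2008]
orientation: [-1.263, 1.122, -1.122]
force: [-0.1, -0.4, -1.3]
opening: 0.0562
```

```bash
python3 - <<'E'
from h import *
goto([.4890,.3772,.11],6.3)
E
```

```text
t 59.1 pos [0.4859 0.3778 0.2008] open 0.0562 F [-0.1 -0.4 -1.3]
axes x [ 0.117 -0.993 -0.   ] y [-0.  0. -1.] z [ 0.993  0.117 -0.   ] jawyaw 6.75 q [0.58 0.19 1.49 0.   1.46 0.46]
shift mm [ 1.  90.8  3.1]
turn deg 6.3 [ 0.02  0.45 -0.02]
turn deg 186.3 [  -0.03 -179.55   -0.03]
```

Emit:
carry_out(
  motion=[0.001,0.02,0.002,0,0.4,0,-1,0,0.025,-0.001,0,0,0,-1,0,0.022,-0.001,0,0,0,-1,0,0.012,0,0,0,0,-1,0,0.005,0,0,0,0,-1],
)

```text
t: 59.6
tool_pos: [0.4916, 0.3762, 0.1247]
orientation: [-1.244, 1.125, -1.132]
force: [0.8, 0.6, -2.1]
opening: 0.0561
```

```bash
python3 - <<'E'
from h import *
goto([.4890,.3772,.0873],6.3)
E
```

```text
t 59.6 pos [0.4916 0.3762 0.1247] open 0.0561 F [ 0.8  0.6 -2.1]
axes x [ 0.106 -0.994 -0.006] y [ 0.011  0.007 -1.   ] z [0.994 0.106 0.012] jawyaw 6.08 q [ 0.57  0.25  1.57 -0.    1.31  0.46]
shift mm [-1.  37.4 -2.9]
turn deg 6.3 [-0.69 -0.22 -0.33]
turn deg 186.3 [  0.52 179.78  -1.08]
```

Emit:
carry_out(
  motion=[-0.001,0.015,-0.003,-0.7,-0.2,-0.3,-1,0,0,0,0,0,0,-1,0,0.014,0,0,0,0,-1,0,0,0,0,0,0,-1,0,0,0,0,0,0,-1],
)

```text
t: 60.1
tool_pos: [0.4903, 0.3776, 0.0966]
orientation: [-1.256, 1.128, -1.128]
force: [0.5, -0.6, -1.7]
opening: 0.0559
```

```bash
python3 - <<'E'
from h import *
goto([.4890,.3772,.0873],6.3)
E
```

```text
t 60.1 pos [0.4903 0.3776 0.0966] open 0.0559 F [ 0.5 -0.6 -1.7]
axes x [ 0.109 -0.994 -0.002] y [ 0.002  0.002 -1.   ] z [0.994 0.109 0.002] jawyaw 6.26 q [0.57 0.28 1.58 0.   1.28 0.46]
shift mm [ 0.2  9.3 -1.4]
turn deg 6.3 [-0.14 -0.04 -0.11]
turn deg 186.3 [  0.18 179.96  -0.22]
```

Emit:
carry_out(
  motion=[0,0.007,-0.001,-0.1,0,-0.1,-1,0,0,0,0,0,0,-1,0,0.001,0,0,0,0,-1,0,0,0,0,0,0,-1,0,0,0,0,0,0,-1],
)

```text
t: 60.6
tool_pos: [0.4896, 0.3779, 0.0889]
orientation: [-1.257, 1.127, -1.128]
force: [-0.3, -0.2, -2.0]
opening: 0.0558
```

```bash
python3 - <<'E'
from h import *
goto([.4890,.3772,.0873],6.3)
E
```

```text
t 60.6 pos [0.4896 0.3779 0.0889] open 0.0558 F [-0.3 -0.2 -2. ]
axes x [ 0.109 -0.994 -0.001] y [ 0.002  0.001 -1.   ] z [0.994 0.109 0.002] jawyaw 6.27 q [ 0.57  0.29  1.58 -0.    1.27  0.47]
shift mm [ 0.6  1.6 -0.7]
turn deg 6.3 [-0.1  -0.03 -0.03]
turn deg 186.3 [  0.05 179.97  -0.15]
```

Emit:
carry_out(
  motion=[0.001,0.002,-0.001,-0.1,0,0,-1,0,0,0,0,0,0,-1,0,0.001,0,0,0,0,-1,0,0,0,0,0,0,-1,0,0,0,0,0,0,-1],
)

```text
t: 61.1
tool_pos: [0.4895, 0.3774, 0.0873]
orientation: [-1.256, 1.128, -1.128]
force: [0.3, -0.8, -0.7]
opening: 0.0558
```

Emit:
carry_out(
  motion=[0,0.001,0,0,0,0,-1,0,0,0,0,0,0,-1,0,0,0,0,0,0,0.3,0,0,0,0,0,0,0.7,0,0,0,0,0,0,1],
)

```text
t: 61.6
tool_pos: [0.4899, 0.3776, 0.0871]
orientation: [-1.255, 1.127, -1.128]
force: [-0.4, 0.0, 0.6]
opening: 0.0719
```

Emit:
carry_out(
  motion=[0,0,0,0,0,0,1,0,-0.015,0,0,0,0,1,0,-0.04,0,0,0,0,1,0,-0.045,0,0,0,0,1,0,-0.045,0,0,0,0,1],
)

```text
t: 62.1
tool_pos: [0.4852, 0.3743, 0.2293]
orientation: [-1.271, 1.134, -1.127]
force: [0.9, 0.6, -0.3]
opening: 0.0931
```

Emit:
carry_out(
  motion=[0,-0.02,-0.02,0,0,0,1,0.02,0,-0.035,0,0,0,1,0.045,0,-0.02,0,0,0,1,0.05,0,0,0,0,0,1,0.05,0,0,0,0,0,1],
)

```text
t: 62.6
tool_pos: [0.4301, 0.2054, 0.2677]
orientation: [-1.25, 1.118, -1.122]
force: [0.5, -0.1, -0.1]
opening: 0.0928
```

Emit:
carry_out(
  motion=[0.05,0,0,0,0,0,1,0.05,0,0,0,0,0,1,0.04,0,0,0,0,0,1,0.02,0,0,0,0,0,1,0,0,0,0,0,0,1],
)

```text
t: 63.1
tool_pos: [0.4486, 0.038, 0.2746]
orientation: [-1.241, 1.112, -1.132]
force: [1.1, 0.8, -0.6]
opening: 0.0935
```

```bash
python3 - <<'E'
from meas import *
goto()
im=snap(15)
tops(im,["red","blue","yellow"],TRAY)
tops(im,["green"],{"scene":(280,170,360,245),"top":(280,165,350,235)},.047)
E
```

```text
t 63.1 pos [0.4486 0.038  0.2746] open 0.0935 F [ 1.1  0.8 -0.6]
axes x [ 0.113 -0.994 -0.004] y [ 0.021  0.006 -1.   ] z [0.993 0.113 0.022] jawyaw 6.5 q [-0.04 -0.32  1.84  0.01  1.6  -0.15]
red scene 513 [478.9 238.2] [0.4887 0.3782]
red scene 156 [454.8 261.9] [0.5661 0.3555]
red top 343 [170.5 211.7] [0.4903 0.3783]
red top 145 [183.8 218.9] [0.4709 0.3431]
blue scene 191 [441.8 224. ] [0.4978 0.298 ]
blue scene 127 [421.4 249.3] [0.5759 0.2854]
blue top 127 [201.8 208.5] [0.4978 0.2973]
blue top 124 [211.5 215.2] [0.4797 0.2713]
yellow scene 481 [406.3 210.3] [0.5068 0.2177]
yellow scene 36 [409.2 240. ] [0.5695 0.2546]
yellow scene 43 [392.8 246.1] [0.6005 0.2313]
yellow top 279 [230.6 204.3] [0.5081 0.2223]
green scene 203 [317.1 200.8] [0.5427 0.0062]
```

View pics/scene15.png

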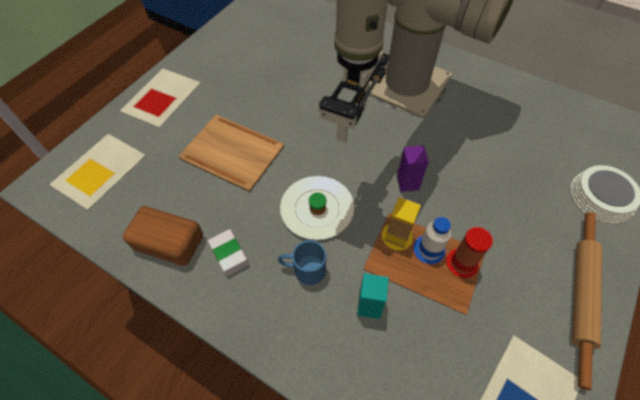

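View pics/top15.png

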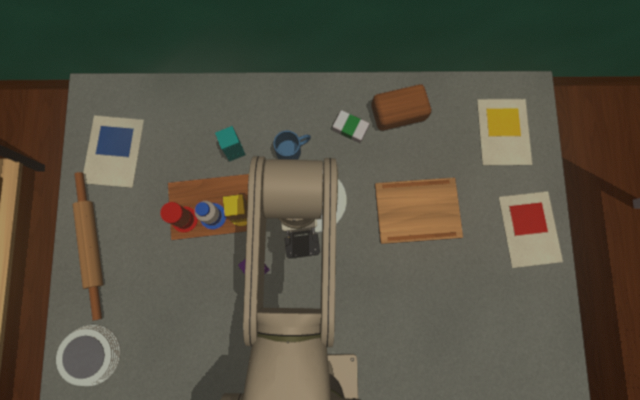

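Emit:
carry_out(
  motion=[0.03,0,0,0,0,0,1,0.05,0,0,0,0,0,1,0.05,0,0,0,0,0,1,0.03,0,0,0,0,0,1,0.01,0,0,0,0,0,1],
)

```text
t: 63.7
tool_pos: [0.4709, -0.1246, 0.2757]
orientation: [-1.243, 1.099, -1.119]
force: [-0.7, 0.6, -0.9]
opening: 0.0929
```

Emit:
carry_out(
  motion=[0.03,0,0,0,0,0,1,0.05,0,0,0,0,0,1,0.05,0,0,0,0,0,1,0.03,0,0,0,0,0,1,0,0,0,0,0,0,1],
)

```text
t: 64.2
tool_pos: [0.4966, -0.2798, 0.2753]
orientation: [-1.243, 1.092, -1.11]
force: [-0.3, 0.5, -0.4]
opening: 0.0929
```

```bash
python3 - <<'E'
from meas import *
goto()
im=snap(16)
tops(im,["red","blue","yellow"],TRAY)
tops(im,["green"],{"scene":(280,170,360,245),"top":(280,165,350,235)},.047)
o0=np.array(cv2.imread("pics/scene0.png"),float)[235:290,275:330];o1=im["scene"][235:290,275:330].astype(float)
print("mug diff",np.abs(o0-o1).mean())
a=cv2.resize(im["scene"][180:300,270:510],None,fx=3.2,fy=3.2,interpolation=cv2.INTER_CUBIC); cv2.imwrite("pics/s16.png",a)
E
```

```text
t 64.2 pos [ 0.4966 -0.2798  0.2753] open 0.0929 F [-0.3  0.5 -0.4]
axes x [ 0.139 -0.99  -0.01 ] y [ 0.026  0.014 -1.   ] z [0.99  0.139 0.028] jawyaw 7.97 q [-0.62  0.02  1.54  0.03  1.57 -0.76]
red scene 510 [479.  238.2] [0.4886 0.3783]
red scene 154 [454.3 262. ] [0.5668 0.3547]
red top 355 [170.5 211.7] [0.4904 0.3783]
red top 165 [183.6 218.8] [0.4712 0.3436]
blue scene 191 [441.8 224. ] [0.4978 0.2979]
blue scene 126 [421.1 249.4] [0.5763 0.285 ]
blue top 129 [201.8 208.6] [0.4977 0.2971]
blue top 129 [211.5 215.2] [0.4797 0.2713]
yellow scene 516 [405.5 210. ] [0.507  0.2158]
yellow scene 136 [395. 236.] [0.5767 0.2248]
yellow top 388 [233.1 204.5] [0.5076 0.2157]
yellow top 143 [243.8 214.6] [0.4803 0.1872]
green scene 203 [317.1 200.8] [0.5426 0.0062]
green top 155 [313.3 198.2] [0.5395 0.0046]
mug diff 3.2016528925619836
```

View pics/s16.png

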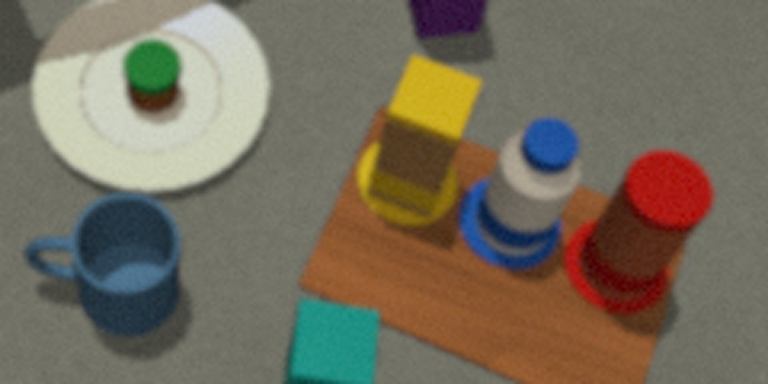

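```bash
python3 -c "
from plant import robot
s=robot.read_state();print(s['t'],s['dq'].round(3))
print(robot.close_job())"
```

```text
64.3 [ 0.019 -0.027  0.019 -0.     0.002 -0.   ]
the job is handed in; nothing more can be done
None
```

The job is done and handed in at about 64 s. I moved the cocoa tin, milk bottle and oats carton upright onto the board, then stood the jar on the plate. Oats, milk and cocoa then went back on the yellow, blue and red coasters in that order.

**Last checks, both cameras, corrected for the camera offset I found earlier:**

| Thing | Measured position (m) | Target (m) | Offset |
|---|---|---|---|
| Cocoa | (.4895, .3783) | red coaster (.4890, .3782) | under 1 mm |
| Milk | (.4978, .2975) | blue coaster (.4978, .2967) | about 1 mm |
| Oats | (.5073, .2158) | yellow coaster (.5066, .2152) | about 1 mm |
| Jar | (.541, .005) | plate centre (.5406, .0033) | about 2 mm |

- **Upright:** all four stand straight in the final picture.
- **Bystanders:** the mug's image region is practically unchanged from the start. The purple and turquoise look-alikes were not touched.
- **Forces:** the highest force I read at the end of a move was about 4 N.

**Disagreements:**
- The two cameras differed by 1 to 4 mm before the correction.
- In the last check they still differed by about 3 mm for the jar.
- An earlier check had the oats 2 to 7 mm off along the row. The arm and its shadow were covering the carton then, and it read right once the arm had moved away.

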